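# Tip the washer feet into the organizer and shut it

## Task

Pour all six plastic feet from the square white cup into the clear parts organizer. Stand the empty cup upright on the counter beside it and push the organizer's flap fully shut over the feet. Leave the other things on the counter where they are.

Things in the scene. Friction and masses are not known exactly. Their poses are not given: they have to be found in the camera images.
- cup: Square white plastic cup that holds the six plastic feet at the start, standing on the counter. Straight-sided, no handle, 62 by 62 mm outside (flat sides square to its x and y), 85 mm tall, walls and floor 3 mm thick, 0.11 kg empty. Origin: centre of its underside; z points from the foot to the mouth.
- cup_rim (a point): Centre of the mouth of the square white cup, 85 mm above its underside on its axis.
- organizer: Clear acrylic parts organizer with grey edges, fixed to the counter: one open-topped bin 115 mm deep (its x), 150 mm wide (its y), 70 mm high, walls and floor 4 mm. Origin: centre of its underside; its x points from the front to the back (hinge) wall, z up.
- flap (a joint): Hinged clear flap of the organizer, 122 mm long from hinge to free edge, 146 mm wide, 4 mm thick, hinged along the top of the back (+x) wall, on an axis along the organizer's y, 57.5 mm behind the organizer's origin and 70 mm up. 0 rad: shut, lying level on the bin; about 1.57: standing straight up; 1.75: stop. A stiff hinge holds it at any angle; about 1 N at the free edge moves it.
- flap_edge (a point): Middle of the free edge of the flap, on its grey lip; when shut it lies 64.5 mm in front of the organizer's origin (its -x), 72 mm up.
- foot0: One of the six identical black feet for the washer, of hard slippery nylon: a stubby round piece, 24 mm in diameter, 18 mm high, 14 g. Origin: its centre; z along its axis.
- foot1: One of the six identical black feet for the washer, of hard slippery nylon: a stubby round piece, 24 mm in diameter, 18 mm high, 14 g. Origin: its centre; z along its axis.
- foot2: One of the six identical black feet for the washer, of hard slippery nylon: a stubby round piece, 24 mm in diameter, 18 mm high, 14 g. Origin: its centre; z along its axis.
- foot3: One of the six identical black feet for the washer, of hard slippery nylon: a stubby round piece, 24 mm in diameter, 18 mm high, 14 g. Origin: its centre; z along its axis.
- foot4: One of the six identical black feet for the washer, of hard slippery nylon: a stubby round piece, 24 mm in diameter, 18 mm high, 14 g. Origin: its centre; z along its axis.
- foot5: One of the six identical black feet for the washer, of hard slippery nylon: a stubby round piece, 24 mm in diameter, 18 mm high, 14 g. Origin: its centre; z along its axis.
- wrench: Bystander: chrome socket wrench lying on the counter, 205 mm long, 36 mm wide, 28 mm high. Origin: under its middle; its x runs along it to the head.
- nut_driver: Bystander: nut driver with a black rubber grip, lying on the counter, 200 mm long, 30 mm high. Origin: under its middle; x runs along it to the metal tip.
- flashlight: Bystander: blue plastic flashlight lying on the counter, 180 mm long, 46 mm high. Origin: under its middle; x runs along it to the lens.
- jar: Bystander: closed jar, 80 mm in diameter, 85 mm high. Origin: centre of its underside.
- tub: Bystander: short open grey tub, empty, 90 mm in diameter, 50 mm high. Origin: centre of its underside.
- tray: Bystander: low open black tray, fixed, 140 by 200 by 30 mm. Origin: centre of its underside.

How it is judged (in metres and radians):
On the way, in this order (a step that is already met when the one before it is completed fails the run):
1. the cup is held tipped well over above the organizer (angle between cup's own z axis and vertical above 0.8 rad and horizontal distance between cup_rim and organizer below 0.13 m and height (world z) of cup_rim above 0.07 m).
2. all six feet are in the organizer, its flap still open (x of foot0 in the frame of organizer between -0.058 and 0.058 m and y of foot0 in the frame of organizer between -0.075 and 0.075 m and z of foot0 in the frame of organizer between 0 and 0.068 m and x of foot1 in the frame of organizer between -0.058 and 0.058 m and y of foot1 in the frame of organizer between -0.075 and 0.075 m and z of foot1 in the frame of organizer between 0 and 0.068 m and x of foot2 in the frame of organizer between -0.058 and 0.058 m and y of foot2 in the frame of organizer between -0.075 and 0.075 m and z of foot2 in the frame of organizer between 0 and 0.068 m and x of foot3 in the frame of organizer between -0.058 and 0.058 m and y of foot3 in the frame of organizer between -0.075 and 0.075 m and z of foot3 in the frame of organizer between 0 and 0.068 m and x of foot4 in the frame of organizer between -0.058 and 0.058 m and y of foot4 in the frame of organizer between -0.075 and 0.075 m and z of foot4 in the frame of organizer between 0 and 0.068 m and x of foot5 in the frame of organizer between -0.058 and 0.058 m and y of foot5 in the frame of organizer between -0.075 and 0.075 m and z of foot5 in the frame of organizer between 0 and 0.068 m and value of joint flap above 0.5 rad), for 0.2 s.
At the end, for the whole second after the job is handed in: All six feet lie at rest inside the organizer (centres within its outer walls and below 68 mm), the flap is shut to within 0.08 rad, and the cup stands upright (within 0.1 rad) at rest on the counter (underside within 10 mm of it), its centre 90 to 600 mm from the organizer's (x of foot0 in the frame of organizer between -0.058 and 0.058 m and y of foot0 in the frame of organizer between -0.075 and 0.075 m and z of foot0 in the frame of organizer between 0 and 0.068 m and x of foot1 in the frame of organizer between -0.058 and 0.058 m and y of foot1 in the frame of organizer between -0.075 and 0.075 m and z of foot1 in the frame of organizer between 0 and 0.068 m and x of foot2 in the frame of organizer between -0.058 and 0.058 m and y of foot2 in the frame of organizer between -0.075 and 0.075 m and z of foot2 in the frame of organizer between 0 and 0.068 m and x of foot3 in the frame of organizer between -0.058 and 0.058 m and y of foot3 in the frame of organizer between -0.075 and 0.075 m and z of foot3 in the frame of organizer between 0 and 0.068 m and x of foot4 in the frame of organizer between -0.058 and 0.058 m and y of foot4 in the frame of organizer between -0.075 and 0.075 m and z of foot4 in the frame of organizer between 0 and 0.068 m and x of foot5 in the frame of organizer between -0.058 and 0.058 m and y of foot5 in the frame of organizer between -0.075 and 0.075 m and z of foot5 in the frame of organizer between 0 and 0.068 m and linear speed of each of foot0, foot1, foot2, foot3, foot4, foot5, cup below 0.03 m/s and value of joint flap below 0.08 rad and angle between cup's own z axis and vertical below 0.1 rad and height (world z) of cup between -0.01 and 0.01 m and horizontal distance between cup and organizer between 0.09 and 0.6 m); the robot touches nothing.
It fails at once if the chrome socket wrench is displaced by more than 40 mm (distance of wrench from where it was at the start of the episode above 0.04 m).
It fails at once if the nut driver is displaced by more than 40 mm (distance of nut_driver from where it was at the start of the episode above 0.04 m).
It fails at once if the flashlight is displaced by more than 40 mm (distance of flashlight from where it was at the start of the episode above 0.04 m).
It fails at once if the jar is displaced by more than 40 mm (distance of jar from where it was at the start of the episode above 0.04 m).
It fails at once if the short grey tub is displaced by more than 40 mm (distance of tub from where it was at the start of the episode above 0.04 m).
It also fails if it takes over 72 s, if anything falls off the work surface, if the arm or the gripper's body presses on something with over 40 N, if the wrist force passes 120 N, or if a joint passes its speed limit or range.

## Robot

A 6-joint arm with a two-finger parallel gripper is mounted at the origin on the work surface. World frame = base frame: x ahead of the robot, y to its left, z up, the work surface at z = 0. Lengths are in mm, angles in degrees, forces in N, time in s.
With the tool pointing down it reaches from about 300 to 850 mm from the base axis. Payload 4.2 kg.
Tool frame: the origin (TCP) lies midway between the tips of the shut fingers; the grasp point (between the pads) lies 19 mm behind it; z points along the fingers, y is the line along which they close (so a half turn about z gives the same grasp; the last joint's range is limited). The gripper opens to 91 mm and grips with 3 to 60 N. Pads are 32 mm wide; open, the fingers measure 118 mm over their backs; the gripper's body (76 mm by 178 mm) begins 60 mm behind the grasp point.
Start: joints at [75.745, 18.312, 89.639, -0, 72.044, -1.146], TCP at [130.417, 560.034, 178.776] pointing down, gripper open.
Joint ranges: [-177.97, 177.97], [-48.28, 115.42], [12.27, 149.76], [-77.06, 257.06], [2.81, 150.46], [-146.56, 146.56]. Speed limits (degrees/s): [147.25, 147.25, 180, 180, 180, 180].

## Interface

Orientations are given as [roll, pitch, yaw] about the fixed x, y, z axes, in that order (R = Rz(yaw) Ry(pitch) Rx(roll)).
In Python, from workcell import state, grab_frame, camera_model, workorder gives the robot as it stands.
- The arm moves only by the tool carry_out, never from a script. Its argument "commands" is a list of rows, each a list of 7 numbers: the turn, a rotation vector about the tool's x, y, z in degrees, then the shift along the tool's x, y, z in mm, then the opening, from -1 (shut) to 1 (fully open). In form: [[ax, ay, az, dx, dy, dz, hand], ...]. A call has 1 to 20 rows; each row is the pose to reach, as a shift and turn from the pose commanded when the call began, along the tool's axes at that moment; what a row does not reach only later rows make up. A row lasts 1/10 s, in which the tool goes at most 50 mm and 8.59 degrees, less where a joint would pass 70% of its speed; a pose out of reach is approached as far as the arm can. A call with a gripper value outside its range is refused whole. The fingers move at their own pace and stop on an object; "force" is the grip in N (left out, the last holds). Time passes only in rows, so rows that repeat a pose let the fingers close. It gives the time, the measured TCP pose, the force, the opening and the grip force at its end, in the units of the state.
- state(): the state, without advancing time (a new reading comes with each control period).
- grab_frame(name): name is "side" or "top" or "wrist"; returns the picture (420x560x3 uint8, red, green, blue); there is no depth.
- camera_model(name): a dict with "fx", "fy", "cx", "cy" (pixels), "origin" and "rotation" of the camera in the world; the wrist camera has in their place "mount" (4x4, takes a point from camera to tool coordinates, whose origin is the TCP and whose axes are the flange's). Camera axes: x right, y up, looking along -z (the intrinsics and any distortion apply to the point x, -y, -z); pixel columns grow to the right and rows downward; lengths in mm; the calibration is good to about 2 mm. A picture is of the moment at which its call begins: read the wrist's pose just before it. camera_model takes no time and is no camera call.
- workorder.job_done(): hands the job in; it is judged then, once.
The state is a dict: "time_s": time; "qpos": joint angles; "qvel": joint speeds; "effort": joint torques, N m; "ee_pos": TCP position; "ee_rot": TCP orientation; "force": force on the tool from outside, world axes, zero at the start; "torque": the same for the moment, N m; "gripper_width": finger opening in mm; "gripper_force": force on a finger pad.
Only numpy, scipy, OpenCV 4.12 (cv2) and the standard library are available. Lean on these libraries where they do the work, as an engineer would, in place of code of your own. Each camera call takes 0.05 s, during which the arm holds its last target. There are 200 camera calls.

## Working session

There is one attempt and no reset: what is moved stays moved. The work goes in short steps, Python scripts to look and compute and a tool call to move; the robot and the scene stay as the last step left them, time stands still between calls to the robot, and variables do not carry over. Pictures are saved under pics/ and viewed, at most 10 in all, crops included, and the job is handed in when it is done.

Besides the shell and the picture viewer there is one more tool, called after ">>>" in YAML: its name, and indented under it one key for each argument. carry_out: Moves the arm, as the interface text tells. Its arguments: {"type":"object","properties":{"commands":{"type":"array"},"force":{"type":"number"}},"required":["commands"]}

```bash
mkdir -p pics; cat > h.py <<'E'
import numpy as np, cv2
from workcell import state, grab_frame, camera_model, workorder
def shot(n,f):
    im=grab_frame(n); cv2.imwrite(f'pics/{f}.png',im[:,:,::-1]); return im
def ray(n,u,v):
    c=camera_model(n); d=np.array([(u-c['cx'])/c['fx'],-(v-c['cy'])/c['fy'],-1.])
    return np.array(c['origin'],float),np.array(c['rotation'])@d
def onz(n,u,v,z):
    o,d=ray(n,u,v); return o+d*(z-o[2])/d[2]
def proj(n,p):
    c=camera_model(n); q=np.array(c['rotation']).T@(np.array(p,float)-c['origin'])
    return c['cx']+c['fx']*q[0]/-q[2], c['cy']-c['fy']*q[1]/-q[2]
E
python3 - <<'E'
from h import *
a=shot('top','top0');b=shot('side','side0')
print({k:(np.round(v,2).tolist() if not isinstance(v,str) else v) for k,v in camera_model('top').items()});print(camera_model('side')); print(state())
E
```

```text
{'fx': 507.6, 'fy': 507.6, 'cx': 276.16, 'cy': 210.29, 'origin': [478.4, 31.74, 1467.62], 'rotation': [3.71, -1.5, -91.32]}
{'fx': 484.6979458294833, 'fy': 484.6979458294833, 'cx': 282.40252710610037, 'cy': 205.24394932748277, 'origin': array([ 415.92425638,  958.63531189, 1272.63548968]), 'rotation': array([  39.02640371,   -0.72972653, -170.75992171])}
{'time_s': 0.1, 'qpos': array([ 7.57447410e+01,  1.83493276e+01,  8.96983585e+01, -1.28616995e-03,
        7.20422123e+01, -1.14792589e+00]), 'qvel': array([ 0.04490785, -0.0280995 , -0.25654032, -0.02748183, -0.09312117,
        0.07751833]), 'effort': array([-4.20067699e-04, -4.13336563e+01, -2.32512367e+01,  7.28504523e-02,
        4.21635574e-02, -6.42707596e-05]), 'ee_pos': array([130.30296553, 559.54165165, 177.99801607]), 'ee_rot': array([-1.79910095e+02, -5.78358011e-04,  1.66893064e+02]), 'force': array([0.37448828, 0.49461124, 0.17818939]), 'torque': array([ 0.02157853, -0.00129282,  0.00757819]), 'gripper_force': 0.0, 'gripper_width': 90.87359456007341}
```

View pics/top0.png

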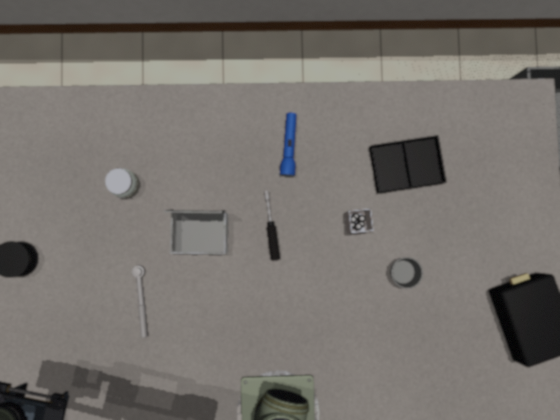

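View pics/side0.png

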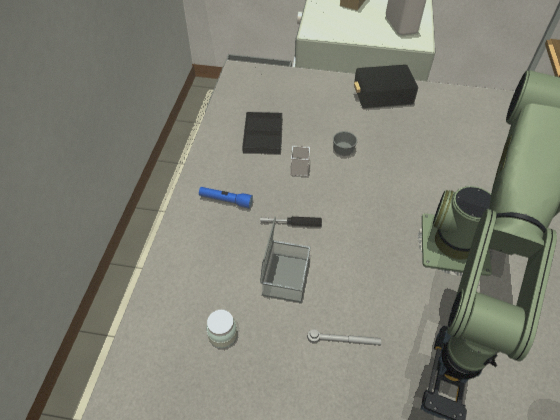

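The top view shows the cup at about (359,222), the organizer at (199,232) with its flap standing at the back (row 211), and the nut driver between them at (271,230). Next I enlarge and measure the cup and the organizer.

```bash
cat >> h.py <<'E'
from scipy.spatial.transform import Rotation as Ro
_cm=camera_model
def camera_model(n):
    c=dict(_cm(n))
    if 'rotation' in c and np.shape(c['rotation'])==(3,): c['rotation']=Ro.from_euler('xyz',c['rotation'],degrees=True).as_matrix()
    return c
E
python3 - <<'E'
from h import *
a=cv2.imread('pics/top0.png');b=cv2.imread('pics/side0.png')
A=cv2.resize(a[200:245,338:383],(400,400),interpolation=cv2.INTER_CUBIC)   # scale 8.89
B=cv2.resize(a[200:265,160:240],(400,325),interpolation=cv2.INTER_CUBIC)  # 5
C=cv2.resize(b[215:305,255:315],(267,400),interpolation=cv2.INTER_CUBIC)   # 4.44
o=np.zeros((400,800,3),np.uint8); o[:,:400]=A; o[:325,400:]=B
cv2.imwrite('pics/z1.png',o)
D=cv2.resize(b[140:182,285:317],(305,400),interpolation=cv2.INTER_CUBIC)
o=np.zeros((400,600,3),np.uint8); o[:,:267]=C;o[:,280:585]=D
cv2.imwrite('pics/z2.png',o)
print(camera_model('top'), camera_model('wrist'))
for n,u,v,z in [('top',359,222,85),('side',300.5,150,85),('top',199,232,70)]: print(n,onz(n,u,v,z))
E
```

```text
{'fx': 507.5989514830606, 'fy': 507.5989514830606, 'cx': 276.1580376803279, 'cy': 210.28814426798542, 'origin': array([ 478.40187089,   31.74449853, 1467.62434273]), 'rotation': array([[-0.0231088 ,  0.99767792, -0.06406831],
       [-0.99939064, -0.02137649,  0.02759336],
       [ 0.02615973,  0.06466692,  0.99756396]])} {'fx': 378.45750243379604, 'fy': 378.45750243379604, 'cx': 280.62977137403504, 'cy': 210.1239748085007, 'mount': array([[ 5.35054321e-04,  9.68790424e-01,  2.47880673e-01,
         6.81853754e+01],
       [ 9.99999826e-01, -4.57035141e-04, -3.72287837e-04,
        -3.39925977e-01],
       [-2.47378714e-04,  2.47880829e-01, -9.68790500e-01,
        -2.04839517e+02],
       [ 0.00000000e+00,  0.00000000e+00,  0.00000000e+00,
         1.00000000e+00]])}
top [ 530.21262121 -232.61474456   85.        ]
side [ 533.26684134 -248.863553     85.        ]
top [513.06277171 206.02442907  70.        ]
```

View pics/z1.png

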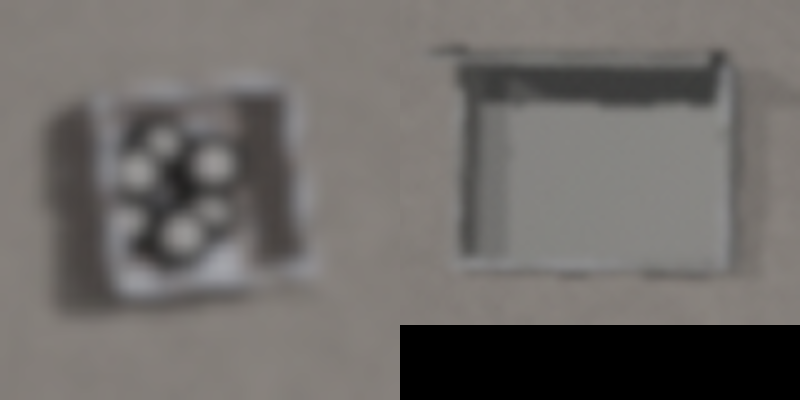

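View pics/z2.png

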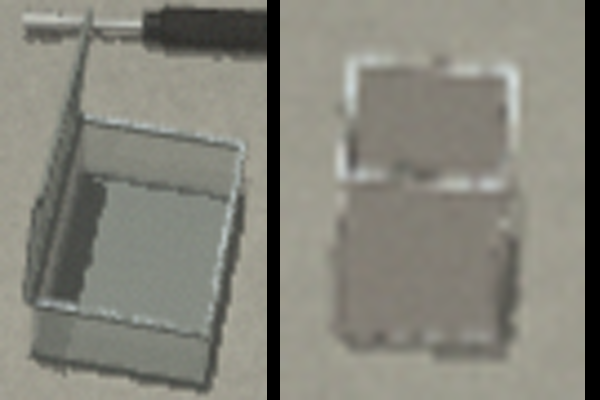

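The enlarged crops give the cup rim corners in both views (top crop (96,100),(290,85),(312,268),(118,292)) and the organizer's rim corners. The flap stands about upright at the back. I now cast rays through these corners.

```bash
python3 - <<'E'
from h import *
def rep(n,P,z,lab):
    W=np.array([onz(n,u,v,z)[:2] for u,v in P]); print(lab,n,W.round(0).tolist(),'c',W.mean(0).round(1))
    E=np.roll(W,-1,0)-W; print('   len',np.linalg.norm(E,axis=1).round(0),'ang',np.degrees(np.arctan2(E[:,1],E[:,0])).round(1))
rep('top',[(338+x/8.89,200+y/8.89) for x,y in [(96,100),(290,85),(312,268),(118,292)]],85,'cup')
rep('side',[(285+(x-280)/9.53,140+y/9.53) for x,y in [(350,62),(515,68),(505,183),(345,180)]],85,'cup')
rep('top',[(160+(x-400)/5,200+y/5) for x,y in [(462,66),(733,66),(732,268),(460,265)]],70,'org')
rep('side',[(255+x/4.44,215+y/4.44) for x,y in [(82,120),(243,146),(208,335),(35,303)]],70,'org')
# flap top: side, C (90,12) and (28?,300); top (435,50),(722,52)
def tri(p,q):
    o1,d1=ray('top',*p);o2,d2=ray('side',*q)
    s=np.linalg.lstsq(np.c_[d1,-d2],o2-o1,rcond=None)[0]; return (o1+d1*s[0]+o2+d2*s[1])/2, np.linalg.norm(o1+d1*s[0]-o2-d2*s[1])
print(tri((160+322/5,210.4),(255+90/4.44,215+12/4.44)))
for n,u,v,z in [('top',268,192,15),('top',276,258,15),('top',288,176,20),('top',292,113,20),('top',122,183,85),('top',139,272,14),('top',144,335,14),('top',403,272,50),('top',376,192,30)]: print(onz(n,u,v,z).round(0))
E
```

```text
cup top [[560.0, -206.0], [564.0, -266.0], [507.0, -271.0], [501.0, -210.0]] c [ 533.  -238.1]
   len [60. 57. 61. 59.] ang [ -86.8 -175.1   95.7    4.7]
cup side [[564.0, -261.0], [504.0, -269.0], [500.0, -209.0], [557.0, -201.0]] c [ 531. -235.]
   len [61. 59. 57. 61.] ang [-173.    93.7    8.5  -83.2]
org top [[566.0, 278.0], [563.0, 130.0], [452.0, 132.0], [457.0, 280.0]] c [509.8 205. ]
   len [148. 111. 148. 109.] ang [-91.2 178.8  88.   -1.1]
org side [[561.0, 139.0], [451.0, 142.0], [454.0, 288.0], [566.0, 283.0]] c [508.1 212.9]
   len [110. 146. 112. 144.] ang [178.7  88.5  -2.2 -92.1]
(array([560.76939789, 127.47505206, 175.73685065]), np.float64(6.2854240161985535))
[625.  14.  15.]
[435.  -5.  15.]
[669. -45.  20.]
[853. -61.  20.]
[650. 411.  85.]
[405. 384.  14.]
[229. 371.  14.]
[ 389. -358.   50.]
[ 617. -295.   30.]
```

```bash
cat >> h.py <<'E'
def tool(psi,e,flip=1):
    "tool z at heading psi, e below horizontal; closing axis level"
    p,e=np.radians([psi,e]); z=np.array([np.cos(e)*np.cos(p),np.cos(e)*np.sin(p),-np.sin(e)]); y=flip*np.array([-np.sin(p),np.cos(p),0])
    return np.c_[np.cross(y,z),y,z]
def rel(P,R,cur=None):
    if cur is None: s=state(); cur=(s['ee_pos'],Ro.from_euler('xyz',s['ee_rot'],degrees=True).as_matrix())
    P0,R0=cur; rv=Ro.from_matrix(R0.T@R).as_rotvec(degrees=True); d=R0.T@(np.array(P,float)-P0)
    n=max(np.linalg.norm(rv)/8.59,np.linalg.norm(d)/50)
    print('row',[*rv.round(1),*d.round(0)],'rows>=',round(n,1)); return (np.array(P,float),R)
def log():
    import json
    s=state(); open('log.txt','a').write(json.dumps([list(s['qpos']),list(s['ee_pos']),list(s['ee_rot'])])+'\n'); return s
E
python3 - <<'E'
from h import *
log()
c=rel((420,300,330),tool(6,90)); c=rel((400,-180,330),tool(6,60),c)
E
```

```text
row [np.float64(-0.1), np.float64(-0.0), np.float64(-19.1), np.float64(-341.0), np.float64(-187.0), np.float64(-152.0)] rows>= 8.4
row [np.float64(-0.0), np.float64(-30.0), np.float64(0.0), np.float64(70.0), np.float64(-475.0), np.float64(-0.0)] rows>= 9.6
```

>>> carry_out:
  commands:
    - [0,0,-19,-340,-187,-152,1]
    - [0,0,-19,-340,-187,-152,1]
    - [0,0,-19,-340,-187,-152,1]
    - [0,0,-19,-340,-187,-152,1]
    - [0,0,-19,-340,-187,-152,1]
    - [0,0,-19,-340,-187,-152,1]
    - [0,0,-19,-340,-187,-152,1]
    - [0,0,-19,-340,-187,-152,1]
    - [0,0,-19,-340,-187,-152,1]
    - [0,0,-19,-340,-187,-152,1]
    - [0,0,-19,-340,-187,-152,1]

```text
time_s: 1.2
ee_pos: [418.7, 300.7, 330.1]
ee_rot: [180.0, -0.1, -174.2]
force: [0.2, -0.5, -0.3]
gripper_width: 91.2
gripper_force: 0.0
```

```bash
python3 - <<'E'
from h import *
s=log(); print(s['time_s'],s['qpos'].round(1),s['ee_pos'].round(),s['ee_rot'].round(1))
rel((400,-180,330),tool(6,60))
E
```

```text
1.2 [ 34.4   9.6  80.1   0.   90.4 -61.5] [419. 301. 330.] [ 1.800e+02 -1.000e-01 -1.742e+02]
row [np.float64(-0.0), np.float64(-30.1), np.float64(-0.2), np.float64(68.0), np.float64(-476.0), np.float64(0.0)] rows>= 9.6
```

>>> carry_out:
  commands:
    - [0,0,160,68,-440,0,1]
    - [0,0,160,68,-440,0,1]
    - [0,0,160,68,-440,0,1]
    - [0,0,160,68,-440,0,1]
    - [0,0,160,68,-440,0,1]
    - [0,0,160,68,-440,0,1]
    - [0,0,160,68,-440,0,1]
    - [0,0,160,68,-440,0,1]
    - [0,0,160,68,-440,0,1]
    - [0,0,160,68,-440,0,1]
    - [0,0,160,68,-440,0,1]
    - [0,0,160,68,-440,0,1]
    - [0,0,160,68,-440,0,1]
    - [0,0,160,68,-440,0,1]
    - [0,0,160,68,-440,0,1]
    - [0,0,160,68,-440,0,1]
    - [0,0,160,68,-440,0,1]
    - [0,0,160,68,-440,0,1]
    - [0,0,160,68,-440,0,1]
    - [0,0,160,68,-440,0,1]

```text
time_s: 3.2
ee_pos: [396.5, -142.4, 329.9]
ee_rot: [-179.9, 0.0, 26.0]
force: [0.6, -0.4, 0.1]
gripper_width: 91.3
gripper_force: 0.0
```

```bash
python3 - <<'E'
from h import *
s=log(); print(s['time_s'],s['qpos'].round(1),s['ee_pos'].round(),s['ee_rot'].round(1))
rel((400,-180,330),tool(-10,45,-1))
E
```

```text
3.2 [-21.3   0.5  90.3   0.   89.3  42.6] [ 396. -142.  330.] [-179.9    0.    26. ]
row [np.float64(-14.2), np.float64(43.5), np.float64(34.1), np.float64(-13.0), np.float64(35.0), np.float64(-0.0)] rows>= 6.6
```

>>> carry_out:
  commands:
    - [-14,43,34,50,90,30,1]
    - [-14,43,34,50,90,30,1]
    - [-14,43,34,50,90,30,1]
    - [-14,43,34,50,90,30,1]
    - [-14,43,34,50,90,30,1]
    - [-14,43,34,50,90,30,1]
    - [-14,43,34,50,90,30,1]
    - [-14,43,34,50,90,30,1]
    - [-14,43,34,50,90,30,1]

```text
time_s: 4.1
ee_pos: [481.2, -202.5, 301.0]
ee_rot: [179.8, -44.5, -9.7]
force: [0.3, 0.4, 0.3]
gripper_width: 91.2
gripper_force: 0.0
```

```bash
cat >> h.py <<'E'
from scipy.optimize import least_squares
def fk(q,L):
    a1,d1,a2,a3,d4,d6=L; r=lambda ax,t:Ro.from_euler(ax,t,degrees=True).as_matrix()
    R=r('z',q[0]); p=R@[a1,0,d1]; R=R@r('y',q[1]); p=p+R@[0,0,a2]; R=R@r('y',q[2]); p=p+R@[a3,0,d4]
    R=R@r('z',q[3])@r('y',q[4]); p=p+R@[0,0,d6]; return p,R@r('z',q[5])
LO=np.array([-177,-48,12.5,-77,3,-146]);HI=np.array([177,115,149.5,257,150,146])
def ik(P,R,L,q0,n=20):
    best=None; rng=np.random.default_rng(0)
    for i in range(n):
        s=np.array(q0) if i==0 else rng.uniform(LO,HI)
        f=lambda q:(lambda p,r:np.r_[(p-P)/100,(r-R).ravel()])(*fk(q,L))
        o=least_squares(f,np.clip(s,LO+.1,HI-.1),bounds=(LO,HI),max_nfev=80)
        if o.cost<1e-5:
            d=abs(o.x-q0).max()
            if best is None or d<best[0]: best=(d,o.x)
    return None if best is None else best[1]
E
python3 - <<'E'
from h import *
import json
s=log(); print(s['time_s'],s['qpos'].round(1),s['ee_pos'].round(),s['ee_rot'].round(1))
D=[json.loads(l) for l in open('log.txt')]
f=lambda L:np.concatenate([fk(q,L)[0]-p for q,p,_ in D])
for g in ([0,300,400,0,400,300],[100,300,400,0,400,300]):
    o=least_squares(f,g); print(o.x.round(1),abs(o.fun).max().round(2))
for q,p,e in D:
    R=fk(q,o.x)[1]; M=Ro.from_euler('xyz',e,degrees=True).as_matrix(); print((R.T@M).round(2).tolist())
E
```

```text
4.1 [-37.3 -11.  119.4  33.8  35.3  40.8] [ 481. -202.  301.] [179.8 -44.5  -9.7]
[-12.9 156.5 614.4  42.6 428.  392.1] 10.96
[-12.9 156.5 614.4  42.6 428.  392.1] 10.96
[[0.0, -1.0, 0.0], [1.0, 0.0, 0.0], [-0.0, 0.0, 1.0]]
[[-0.0, -1.0, -0.0], [1.0, 0.0, -0.0], [0.0, -0.0, 1.0]]
[[-0.0, -1.0, 0.0], [1.0, -0.0, 0.0], [-0.0, 0.0, 1.0]]
[[0.0, -1.0, 0.0], [1.0, 0.0, 0.0], [-0.0, 0.0, 1.0]]
```

```bash
python3 - <<'E'
s=open('h.py').read()
s=s.replace("a1,d1,a2,a3,d4,d6=L;","a1,d1,a2,a3,d4,d6,b=L;").replace("p=R@[a1,0,d1]","p=R@[a1,b,d1]").replace("return p,R@r('z',q[5])","return p,R@r('z',q[5]+90)")
open('h.py','w').write(s)
E
python3 - <<'E'
from h import *
import json
D=[json.loads(l) for l in open('log.txt')]
f=lambda L:np.concatenate([fk(q,L)[0]-p for q,p,_ in D])
g=np.array([0,300,400,0,400,300,10.])
o=least_squares(lambda L:np.r_[f(L),(L-g)*1e-3],g); print(o.x.round(1),abs(f(o.x)).max().round(2))
np.save('L.npy',o.x); L=o.x
q0=D[-1][0]
C=np.array([532,-237,0.])
for psi in (6,-84,96):
  for e in (20,30,40,50):
    R=tool(psi,e,-1); g=C+[0,0,58]; P=g+19*R[:,2]
    q=ik(P,R,L,q0,8); print(psi,e,None if q is None else q.round(0), None if q is None else 'wrist '+str((P-L[5]*R[:,2]).round(0)))
E
```

```text
[  0.  140.3 591.8  25.2 417.  370.9  11.5] 0.0
6 20 [-55.  40. 142. 120.  71. -92.] wrist [ 203. -272.  178.]
6 30 [-51.  31. 139. 117.  55. -79.] wrist [ 229. -269.  234.]
6 40 [-47.  24. 134. 107.  40. -62.] wrist [ 264. -265.  284.]
6 50 [-42.  20. 128.  86.  29. -35.] wrist [ 307. -261.  328.]
-84 20 None None
-84 30 None None
-84 40 None None
-84 50 None None
96 20 [-46.  57.  73.  38. 111. -59.] wrist [ 567. -566.  178.]
96 30 [-45.  52.  76.  34. 103. -59.] wrist [ 564. -540.  234.]
96 40 [-43.  47.  79.  30.  95. -58.] wrist [ 560. -505.  284.]
96 50 [-41.  42.  83.  26.  87. -55.] wrist [ 556. -462.  328.]
```

```bash
cat > plan.py <<'E'
from h import *
L=np.load('L.npy'); C=np.array([532,-237,0.]); O=np.array([510,208,0.])
def up(h,b,t,e,flip):
    "tool R for cup tipped t toward azimuth b, heading h when upright"
    b=np.radians(b); ax=np.array([-np.sin(b),np.cos(b),0]); return Ro.from_rotvec(ax*np.radians(t)).as_matrix()@tool(h,e,flip), Ro.from_rotvec(ax*np.radians(t)).as_matrix()
def pourP(h,b,t,e,flip,lipz=95,back=15,gz=58,off=(0,0)):
    "TCP when the lip (low side of mouth) is at O-back*b, height lipz"
    R,T=up(h,b,t,e,flip); br=np.radians(b); d=np.array([np.cos(br),np.sin(br),0])
    lip=O+np.array([*off,0])-back*d; lip[2]=lipz
    g=lip+T@(-31*d+np.array([0,0,gz-85.])); return g+19*R[:,2],R
gx=np.array([[x,y,z] for x in (-38,0,38) for y in np.linspace(-89,89,7) for z in np.linspace(-79,-260,6)]+[[x,y,z] for x in (-16,16) for y in (-59,59) for z in (0,-40,-79)]+[[x,y,z] for x in (-50,50) for y in (-50,50) for z in (-260,-371)])
def clear(P,R,fl=(552,595)):
    X=gx@R.T+P; m=8
    a=(X[:,0]>fl[0]-m)&(X[:,0]<fl[1]+m)&(abs(X[:,1]-210)<80+m)&(X[:,2]<192+m)
    b=(abs(X[:,0]-O[0])<65)&(abs(X[:,1]-O[1])<83)&(X[:,2]<80)
    c=(X[:,2]<55)
    return not (a|b|c).any()
def step(q,P,R):
    f=lambda q:(lambda p,r:np.r_[(p-P)/100,(r-R).ravel()])(*fk(q,L))
    o=least_squares(f,np.clip(q,LO+.1,HI-.1),bounds=(LO,HI),max_nfev=40); return o.x if o.cost<1e-4 else None
E
cat > search.py <<'E'
from plan import *
res=[]
for e in (30,40,50):
  for h in range(-180,180,20):
    for b in range(-180,180,20):
      ok=all(clear(*pourP(h,b,t,e,1)) for t in (50,85,120))
      if ok: res.append((e,h,b))
print(len(res))
import sys
for e,h,b in res:
  for fl in (1,-1):
    P,R=pourP(h,b,120,e,fl); q=ik(P,R,L,[20,20,90,40,80,0],3)
    if q is None: continue
    t=120
    while t>20:
        P,R=pourP(h,b,t,e,fl); n=step(q,P,R)
        if n is None or abs(n-q).max()>60: break
        q=n; t-=10
    if t<=40: print(e,h,b,fl,'to',t,q.round(0))
E
time timeout 500 python3 search.py
```

```text
0
real	0m0.832s
user	0m1.299s
sys	0m0.091s
```

```bash
sed -i 's/^import sys/import sys; lz=int(sys.argv[1])/; s/,e,1))/,e,1,lipz=int(__import__("sys").argv[1])))/; s/,e,fl)/,e,fl,lipz=lz)/' search.py
for z in 110 125 140; do echo Z $z; timeout 250 python3 search.py $z | head -60; done
```

```text
Z 110
0
Z 125
0
Z 140
9
30 -20 40 1 to 20 [ 51.  19. 122. -61.  61.   9.]
30 0 -60 -1 to 20 [ 33.   8. 140. 210.  19. -76.]
30 0 60 1 to 30 [ 47.  14. 128. -70.  51.  -9.]
30 20 -40 -1 to 20 [ 12.   7. 141. 122.  25. -19.]
40 0 -60 1 to 20 [  25.    6.  133.   94.    3. -146.]
40 0 -60 -1 to 20 [ 25.   6. 134. 111.   3.  17.]
40 0 60 1 to 20 [ 43.  12. 125. -60.  46. -14.]
40 20 80 1 to 20 [ 33.   7. 132. -75.  28. -23.]
40 20 80 -1 to 30 [ 38.  10. 128. -67.  39. 146.]
50 -20 -80 1 to 30 [ 22.   7. 127.  39.  11. -72.]
50 -20 -80 -1 to 30 [ 22.   7. 127.  39.  11. 108.]
50 20 80 1 to 20 [ 34.   9. 123. -50.  37. -47.]
50 20 80 -1 to 20 [ 34.   9. 123. -50.  37. 133.]
```

```bash
sed -i 's/X\[:,2\]<55/X[:,2]<42/' plan.py; sed -i 's/lipz=int(__import__("sys").argv\[1\])/lipz=LZ,back=BK,off=(OX,0)/; s/lipz=lz/lipz=LZ,back=BK,off=(OX,0)/; s/^res=/import sys; LZ,BK,OX=map(int,sys.argv[1:4])\nres=/; s/^import sys; lz.*//' search.py
for a in "95 40 0" "105 40 0" "115 40 0" "105 40 -15" "115 40 -15" "95 40 -15"; do echo == $a; timeout 180 python3 search.py $a | head -40; done
```

```text
== 95 40 0
0
== 105 40 0
0
== 115 40 0
0
== 105 40 -15
0
== 115 40 -15
0
== 95 40 -15
0
```

```bash
sed -i 's/(-59,59)/(-45,45)/' plan.py; python3 - <<'E'
from plan import *
for e,h,b in [(40,20,80),(40,0,60),(50,20,80),(40,0,90),(40,90,90),(40,-20,60)]:
  for t in (50,85,110,120):
    P,R=pourP(h,b,t,e,1,lipz=105,back=40,off=(-10,0)); X=gx@R.T+P
    nb=126
    def pen(S):
        i=(abs(S[:,0]-O[0])<65)&(abs(S[:,1]-O[1])<83); f=(abs(S[:,0]-573)<29)&(abs(S[:,1]-210)<88)
        return (S[i,2].min().round() if i.any() else '-', S[f,2].min().round() if f.any() else '-', S[:,2].min().round())
    print(e,h,b,t,'toolz',R[:,2].round(2),'body',pen(X[:nb]),'fing',pen(X[nb:nb+12]),'arm',pen(X[nb+12:]))
E
```

```text
40 20 80 50 toolz [ 0.61 -0.36 -0.71] body (np.float64(124.0), '-', np.float64(85.0)) fing (np.float64(64.0), '-', np.float64(64.0)) arm ('-', '-', np.float64(236.0))
40 20 80 85 toolz [ 0.55 -0.71 -0.44] body (np.float64(99.0), '-', np.float64(73.0)) fing (np.float64(82.0), '-', np.float64(82.0)) arm ('-', '-', np.float64(183.0))
40 20 80 110 toolz [ 0.53 -0.84 -0.14] body (np.float64(82.0), '-', np.float64(58.0)) fing (np.float64(95.0), '-', np.float64(95.0)) arm ('-', '-', np.float64(108.0))
40 20 80 120 toolz [ 0.52 -0.85 -0.01] body (np.float64(76.0), '-', np.float64(54.0)) fing (np.float64(101.0), '-', np.float64(101.0)) arm ('-', '-', np.float64(77.0))
40 0 60 50 toolz [ 0.45 -0.54 -0.71] body (np.float64(104.0), '-', np.float64(85.0)) fing (np.float64(64.0), '-', np.float64(64.0)) arm ('-', '-', np.float64(236.0))
40 0 60 85 toolz [ 0.27 -0.86 -0.44] body (np.float64(73.0), '-', np.float64(73.0)) fing (np.float64(82.0), '-', np.float64(82.0)) arm ('-', '-', np.float64(183.0))
40 0 60 110 toolz [ 0.21 -0.97 -0.14] body (np.float64(82.0), '-', np.float64(58.0)) fing (np.float64
[... 2391 characters left out ...]
 arm ('-', '-', np.float64(181.0))
40 -20 60 50 toolz [ 0.45 -0.73 -0.52] body (np.float64(75.0), '-', np.float64(60.0)) fing (np.float64(61.0), '-', np.float64(61.0)) arm ('-', '-', np.float64(177.0))
40 -20 60 85 toolz [ 0.34 -0.92 -0.19] body (np.float64(56.0), '-', np.float64(56.0)) fing (np.float64(85.0), '-', np.float64(85.0)) arm ('-', '-', np.float64(128.0))
40 -20 60 110 toolz [ 0.33 -0.94  0.09] body (np.float64(38.0), '-', np.float64(24.0)) fing (np.float64(90.0), '-', np.float64(90.0)) arm ('-', '-', np.float64(45.0))
40 -20 60 120 toolz [ 0.34 -0.92  0.21] body (np.float64(39.0), '-', np.float64(2.0)) fing (np.float64(87.0), '-', np.float64(87.0)) arm ('-', '-', np.float64(6.0))
```

```bash
python3 - <<'E'
s=open('plan.py').read()
s=s.replace("def step(","cx=np.array([[x,y,z] for x in (-31,31) for y in (-31,31) for z in (0,40)],float)\ndef clearcup(h,b,t,e,lz,bk,off):\n    P,R=pourP(h,b,t,e,1,lipz=lz,back=bk,off=off); g=P-19*R[:,2]; T=up(h,b,t,e,1)[1]; X=(cx@Ro.from_euler('z',h,degrees=True).as_matrix().T-[0,0,58])@T.T+g\n    return not (((X[:,0]>545)&(X[:,2]<200)&(abs(X[:,1]-210)<85)).any() or ((abs(X[:,0]-O[0])<65)&(abs(X[:,1]-O[1])<83)&(X[:,2]<80)).any() or (X[:,2]<40).any())\ndef lz(t,LZ): return LZ+60*max(0,115-t)/65\ndef step(")
open('plan.py','w').write(s)
open('search.py','w').write('''from plan import *
cnt=0
for LZ in (95,105,115,125):
 for BK in (20,35):
  for OX in (-15,0):
   for e in (30,40,50,60):
    for h in range(-180,180,15):
     for b in range(-180,180,15):
      if all(clear(*pourP(h,b,t,e,1,lz(t,LZ),BK,off=(OX,0))) and clearcup(h,b,t,e,lz(t,LZ),BK,(OX,0)) for t in (50,70,90,105,115)):
       for fl in (1,-1):
        P,R=pourP(h,b,115,e,fl,LZ,BK,off=(OX,0)); q=ik(P,R,L,[20,20,90,40,80,0],3)
        if q is None: continue
        q1=q;t=115
        while t>20:
         P,R=pourP(h,b,t,e,fl,lz(t,LZ),BK,off=(OX,0)); n=step(q,P,R)
         if n is None or abs(n-q).max()>50: break
         q=n;t-=10
        if t<=40: print(LZ,BK,OX,'e',e,'h',h,'b',b,fl,'q115',q1.round(0),'q25',q.round(0),flush=True)
''')
E
timeout 400 python3 search.py > s.txt; wc -l s.txt; awk '{print $1}' s.txt|sort|uniq -c; head -40 s.txt
```

```text
173 s.txt
     10 105
     48 115
    111 125
      4 95
95 20 -15 e 30 h 15 b 75 1 q115 [ 57.  41. 113. -66.  90. -60.] q25 [ 44.   7. 132. -76.  43. -22.]
95 35 -15 e 30 h 0 b -60 -1 q115 [-14.  37. 138.  95.  79.  42.] q25 [ 26.   2. 138. 146.  11.  -7.]
95 35 -15 e 30 h 0 b 60 1 q115 [ 53.  44. 104. -56.  98. -63.] q25 [ 48.   8. 131. -70.  50.  -6.]
95 35 -15 e 30 h 15 b 75 1 q115 [ 56.  41. 115. -66.  89. -59.] q25 [ 42.   6. 133. -77.  42. -22.]
105 20 -15 e 30 h 0 b -60 -1 q115 [-16.  35. 137.  92.  79.  45.] q25 [ 23.   1. 137. 127.  10.   9.]
105 20 -15 e 30 h 0 b 60 1 q115 [ 53.  44. 102. -56.  99. -65.] q25 [ 47.   5. 133. -77.  45.   5.]
105 20 -15 e 30 h 15 b 75 1 q115 [ 57.  40. 113. -66.  90. -62.] q25 [ 44.   6. 131. -74.  44. -25.]
105 35 -15 e 30 h -15 b 45 1 q115 [ 49.  47.  94. -47. 107. -65.] q25 [ 53.  10. 128. -64.  59.   9.]
105 35 -15 e 30 h 0 b -60 -1 q115 [-14.  35. 138.  94.  79.  44.] q25 [ 26.   1. 137. 138.   9.   1.]
105 35 -15 e 30 h 0 b 60 1 q115 [ 53.  43. 104. -56.  98. -64.] q25 [ 46.   4. 135. -77.  44.   4.]
105 35 -15 e 30 h 15 b -45 -1 q115 [
[... 2325 characters left out ...]
0 h 0 b -60 -1 q115 [-14.  33. 138.  94.  79.  46.] q25 [ 26.  -0. 136. 127.   7.  12.]
115 35 -15 e 30 h 0 b -45 1 q115 [ -12.   31.  118.   66.   80. -103.] q25 [ 23.  -2. 129.  30.  18. -76.]
115 35 -15 e 30 h 0 b -45 -1 q115 [-12.  31. 118.  66.  80.  77.] q25 [ 23.  -2. 129.  30.  18. 104.]
115 35 -15 e 30 h 0 b 45 1 q115 [ 45.  43.  88. -40. 108. -78.] q25 [ 45.   1. 131. -63.  43.  -8.]
115 35 -15 e 30 h 0 b 45 -1 q115 [ 45.  43.  88. -40. 108. 102.] q25 [ 45.   7. 119. -46.  58. 146.]
115 35 -15 e 30 h 0 b 60 1 q115 [ 53.  42. 104. -56.  99. -65.] q25 [ 46.   3. 134. -76.  45.   2.]
115 35 -15 e 30 h 15 b -60 -1 q115 [-14.  45. 145. 103.  93.  19.] q25 [ 28.   1. 143. 175.  21. -57.]
```

```bash
cat > s2.py <<'E'
from plan import *
import re
from scipy.spatial.transform import Slerp
def path(A,B,n):
    sl=Slerp([0,1],Ro.from_matrix([A[1],B[1]])); return [(A[0]+(B[0]-A[0])*s,sl(s).as_matrix()) for s in np.linspace(0,1,n+1)[1:]]
def follow(q,ways,n=12):
    qs=[q]; worst=0
    for A,B in zip(ways[:-1],ways[1:]):
        for P,R in path(A,B,n):
            m=step(q,P,R)
            if m is None: return None
            worst=max(worst,abs(m-q).max()); q=m; qs.append(q)
    return np.array(qs),worst
def grasp(hd,e,fl,dz=0): R=tool(hd,e,fl); return C+[0,0,58+dz]+19*R[:,2],R
if __name__=='__main__':
  G={}
  for l in open('s.txt'):
    v=re.split(r'\s+',l); LZ,BK,OX,e,h,b,fl=[int(v[i]) for i in (0,1,2,4,6,8,9)]
    if LZ>115: continue
    for hd in (6,96):
        k=(hd,e,fl)
        if k not in G:
            A=grasp(hd,e,fl); G[k]=[q for q in (ik(*A,L,q0,3) for q0 in ([-45,30,110,90,60,0],[-45,30,110,-40,60,0])) if q is not None]
        for q in G[k][:2]:
            A=grasp(hd,e,fl); A2=grasp(hd,e,fl,150)
            mid=(np.array([480,-20,260.]),up((hd+h)/2,(hd+h)/2,-20,e,fl)[0])
            W=[A,A2,mid]+[pourP(h,b,t,e,fl,lz(t,LZ),BK,off=(OX,0)) for t in (25,45,65,90,115)]
            r=follow(q,W)
            if r and r[1]<25: print(LZ,BK,OX,'e',e,'h',h,'b',b,fl,'hd',hd,'worst',r[1].round(0),r[0].min(0).round(0),r[0].max(0).round(0),'g',q.round(0),flush=True)
E
timeout 550 python3 s2.py > s2.txt; wc -l s2.txt; sort -t't' -k3 s2.txt | head -30
```

```text
12 s2.txt
105 35 -15 e 30 h 15 b -45 -1 hd 96 worst 21.0 [-51.  -3.  70.  34.  10. -59.] [ 27.  52. 146. 159. 115.  53.] g [-45.  52.  76.  34. 103. -59.]
105 35 -15 e 30 h 15 b -45 -1 hd 96 worst 21.0 [-51.  -3.  70.  34.  10. -59.] [ 27.  52. 146. 159. 115.  53.] g [-45.  52.  76.  34. 103. -59.]
115 20 -15 e 30 h 15 b -45 -1 hd 96 worst 13.0 [-51.  -3.  70.  34.   9. -59.] [ 23.  52. 145. 139. 115.  56.] g [-45.  52.  76.  34. 103. -59.]
115 20 -15 e 30 h 15 b -45 -1 hd 96 worst 13.0 [-51.  -3.  70.  34.   9. -59.] [ 23.  52. 145. 139. 115.  56.] g [-45.  52.  76.  34. 103. -59.]
115 20 -15 e 50 h 30 b 90 -1 hd 6 worst 24.0 [-42. -12. 112. -69.  14. -35.] [ 56.  47. 138.  86.  99. 124.] g [-42.  20. 128.  86.  29. -35.]
115 20 -15 e 50 h 30 b 90 -1 hd 6 worst 24.0 [-42. -12. 112. -69.  14. -35.] [ 56.  47. 138.  86.  99. 124.] g [-42.  20. 128.  86.  29. -35.]
115 35 -15 e 30 h 15 b -45 -1 hd 96 worst 21.0 [-51.  -4.  70.  34.   8. -59.] [ 27.  52. 145. 153. 115.  55.] g [-45.  52.  76.  34. 103. -59.]
115 35 -15 e 30 h 15 b -45 -1 hd 96 worst 21.0 [-51.  -4.  70.  34.   8. -59.] [ 27.  52. 145. 153. 115.  55.] g [-45.  52.  76.  34. 103. -59.]
115 35 -15 e 30 h 15 b -60 -1 hd 96 worst 19.0 [-51.   0.  70.  34.  21. -59.] [ 28.  52. 148. 175. 115.  19.] g [-45.  52.  76.  34. 103. -59.]
115 35 -15 e 30 h 15 b -60 -1 hd 96 worst 19.0 [-51.   0.  70.  34.  21. -59.] [ 28.  52. 148. 175. 115.  19.] g [-45.  52.  76.  34. 103. -59.]
115 35 -15 e 50 h 30 b 90 -1 hd 6 worst 22.0 [-42. -11. 114. -70.  15. -35.] [ 55.  47. 138.  86.  99. 125.] g [-42.  20. 128.  86.  29. -35.]
115 35 -15 e 50 h 30 b 90 -1 hd 6 worst 22.0 [-42. -11. 114. -70.  15. -35.] [ 55.  47. 138.  86.  99. 125.] g [-42.  20. 128.  86.  29. -35.]
```

```bash
cat >> s2.py <<'E'
H=dict(e=50,fl=-1)
E
python3 - <<'E'
from s2 import *
P,R=grasp(6,50,-1); c=rel(P-100*R[:,2],R); c=rel(P,R,c); print(P)
s=state(); A=(s['ee_pos'],Ro.from_euler('xyz',s['ee_rot'],degrees=True).as_matrix())
r=follow(s['qpos'],[A,(P-100*R[:,2],R),(P,R)],8); print(r[1],r[0][-1].round(0))
E
```

```text
row [np.float64(10.8), np.float64(-4.4), np.float64(-11.6), np.float64(-123.0), np.float64(39.0), np.float64(133.0)] rows>= 3.7
row [np.float64(0.0), np.float64(0.0), np.float64(0.0), np.float64(-0.0), np.float64(-0.0), np.float64(100.0)] rows>= 2.0
[ 544.14606069 -235.72339758   43.44515558]
8.357930400200516 [-42.  20. 128.  86.  29. -35.]
```

>>> carry_out:
  commands:
    - [11,-4,-12,-123,39,133,1]
    - [11,-4,-12,-123,39,133,1]
    - [11,-4,-12,-123,39,133,1]
    - [11,-4,-12,-123,39,133,1]
    - [11,-4,-12,-123,39,133,1]
    - [11,-4,-12,-123,39,133,1]
    - [11,-4,-12,-123,39,133,1]
    - [11,-4,-12,-123,39,133,1]
    - [11,-4,-12,-123,39,133,1]

```text
time_s: 5.0
ee_pos: [480.8, -243.0, 122.2]
ee_rot: [179.6, -40.6, 6.6]
force: [-0.0, 0.1, -0.3]
gripper_width: 90.9
gripper_force: 0.0
```

```bash
python3 - <<'E'
from s2 import *
s=state(); print(s['ee_pos'].round(),s['ee_rot'].round(1),s['qpos'].round())
P,R=grasp(6,50,-1); rel(P,R); shot('wrist','w1')
E
```

```text
[ 481. -243.  122.] [179.6 -40.6   6.6] [-50.   9. 128.  65.  37. -18.]
row [np.float64(-0.0), np.float64(-0.6), np.float64(0.5), np.float64(-3.0), np.float64(-1.0), np.float64(101.0)] rows>= 2.0
```

View pics/w1.png

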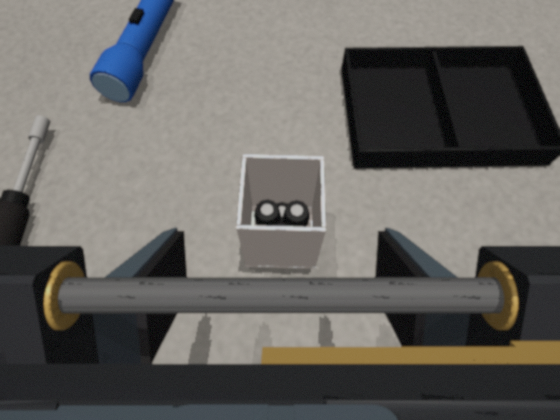

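The wrist view shows the cup centred between the fingers (columns 240–325, centre 282) and square to them, with feet visible inside. I move in and close.

>>> carry_out:
  commands:
    - [0,0,0,-1,-1,30,1]
    - [0,0,0,-2,-1,60,1]
    - [0,0,0,-3,-1,85,1]
    - [0,0,0,-3,-1,101,1]
    - [0,0,0,-3,-1,101,1]
    - [0,0,0,-3,-1,101,-1]
    - [0,0,0,-3,-1,101,-1]
    - [0,0,0,-3,-1,101,-1]
    - [0,0,0,-3,-1,101,-1]
    - [0,0,0,-3,-1,101,-1]
    - [0,0,0,-3,-1,101,-1]
    - [0,0,0,-3,-1,101,-1]
    - [0,0,0,-3,-1,101,-1]
    - [0,0,0,-3,-1,101,-1]
  force: 30

```text
time_s: 6.45
ee_pos: [542.6, -235.5, 41.9]
ee_rot: [179.8, -40.6, 6.3]
force: [-4.6, -1.3, 6.8]
gripper_width: 62.0
gripper_force: 29.7
```

```bash
python3 - <<'E'
from s2 import *
s=state(); print(s['qpos'].round(),s['force'].round(1))
e,fl,h,b,LZ,BK,OX=50,-1,30,90,115,30,-15
W=[grasp(6,e,fl),grasp(6,e,fl,150),(np.array([480,-20,260.]),up(18,18,-20,e,fl)[0])]+[pourP(h,b,t,e,fl,lz(t,LZ),BK,off=(OX,0)) for t in (25,45,65,90,115)]
r=follow(s['qpos'],W); print(r[1],r[0][::6].round(0))
c=None
for w in W[1:]: c=rel(*w,c); print(w[0].round())
E
```

```text
[-42.  21. 129.  88.  29. -38.] [-4.6 -1.3  6.8]
22.43475132194245 [[-42.  21. 129.  88.  29. -38.]
 [-42.  13. 123.  64.  32. -11.]
 [-42.   7. 117.  50.  39.   7.]
 [-41.  -2. 128.  68.  42. -12.]
 [-37. -10. 138.  83.  46. -26.]
 [ -2. -10. 133.  39.  15.  26.]
 [ 25.   0. 124. -32.  29. 102.]
 [ 32.   3. 122. -45.  39. 113.]
 [ 38.   7. 121. -52.  48. 119.]
 [ 43.  12. 119. -57.  57. 122.]
 [ 47.  17. 118. -60.  66. 123.]
 [ 51.  24. 116. -63.  75. 124.]
 [ 53.  31. 115. -66.  83. 124.]
 [ 55.  39. 114. -68.  91. 124.]
 [ 56.  47. 114. -70.  99. 123.]]
row [np.float64(-0.0), np.float64(-0.6), np.float64(0.3), np.float64(100.0), np.float64(1.0), np.float64(-114.0)] rows>= 3.0
[ 544. -236.  193.]
row [np.float64(9.2), np.float64(19.9), np.float64(-7.8), np.float64(11.0), np.float64(-221.0), np.float64(-77.0)] rows>= 4.7
[480. -20. 260.]
row [np.float64(-5.7), np.float64(-29.8), np.float64(-25.4), np.float64(-41.0), np.float64(-142.0), np.float64(108.0)] rows>= 4.6
[506. 138. 171.]
row [np.float64(-13.3), np.float64(-10.0), np.float64(-11.1), np.float64(-6.0), np.float64(4.0), np.float64(3.0)] rows>= 2.3
[506. 131. 168.]
row [np.float64(-13.3), np.float64(-10.0), np.float64(-11.1), np.float64(-1.0), np.float64(-0.0), np.float64(2.0)] rows>= 2.3
[506. 130. 166.]
row [np.float64(-16.6), np.float64(-12.5), np.float64(-13.9), np.float64(5.0), np.float64(-5.0), np.float64(-2.0)] rows>= 2.9
[506. 136. 163.]
row [np.float64(-16.6), np.float64(-12.5), np.float64(-13.9), np.float64(12.0), np.float64(-7.0), np.float64(-9.0)] rows>= 2.9
[506. 151. 155.]
```

```bash
python3 - <<'E'
from s2 import *
e,fl=50,-1
rel(*grasp(6,e,fl,150)); rel(np.array([480,-20,260.]),up(18,18,-20,e,fl)[0])
E
```

```text
row [np.float64(-0.0), np.float64(-0.6), np.float64(0.3), np.float64(100.0), np.float64(1.0), np.float64(-114.0)] rows>= 3.0
row [np.float64(9.2), np.float64(19.4), np.float64(-7.5), np.float64(113.0), np.float64(-221.0), np.float64(-191.0)] rows>= 6.3
```

>>> carry_out:
  commands:
    - [0,0,0,20,0,-23,-1]
    - [0,0,0,45,0,-52,-1]
    - [0,0,0,70,0,-83,-1]
    - [0,0,0,100,0,-114,-1]
    - [0,0,0,100,0,-114,-1]
    - [1,3,-1,102,-30,-125,-1]
    - [3,6,-2,104,-65,-137,-1]
    - [5,9,-3,106,-100,-150,-1]
    - [6,12,-4,108,-135,-163,-1]
    - [7,15,-5,110,-170,-175,-1]
    - [8,18,-7,112,-200,-185,-1]
    - [9,19,-8,113,-221,-191,-1]
    - [9,19,-8,113,-221,-191,-1]
    - [9,19,-8,113,-221,-191,-1]

```text
time_s: 7.85
ee_pos: [480.7, -19.5, 259.1]
ee_rot: [179.1, -59.4, 19.0]
force: [0.1, 1.3, -1.9]
gripper_width: 62.1
gripper_force: 29.8
```

```bash
python3 - <<'E'
from s2 import *
s=state(); print(s['qpos'].round(),s['force'].round(1))
rel(*pourP(30,90,25,50,-1,lz(25,115),30,off=(-15,0)))
shot('top','t2')
E
```

```text
[-37. -10. 138.  82.  45. -25.] [ 0.1  1.3 -1.9]
row [np.float64(-5.7), np.float64(-29.3), np.float64(-24.9), np.float64(-38.0), np.float64(-142.0), np.float64(107.0)] rows>= 4.5
```

View pics/t2.png

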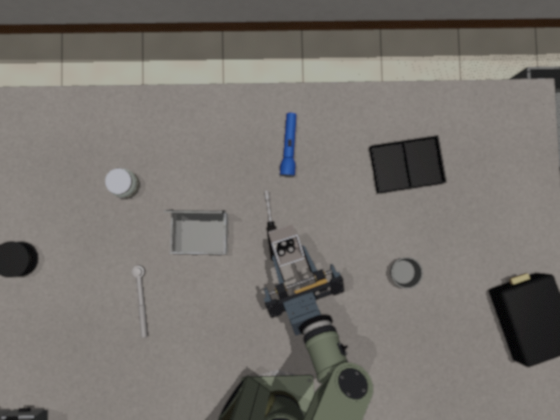

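The cup is held at about (287,250) with the feet inside. Next I go to the pre-pour pose.

>>> carry_out:
  commands:
    - [-1,-4,-3,-5,-20,14,-1]
    - [-1,-8,-7,-10,-40,29,-1]
    - [-2,-12,-10,-16,-60,44,-1]
    - [-3,-16,-13,-21,-78,58,-1]
    - [-4,-20,-17,-26,-96,72,-1]
    - [-5,-23,-20,-30,-113,85,-1]
    - [-5,-26,-23,-34,-128,96,-1]
    - [-6,-29,-25,-38,-142,107,-1]
    - [-6,-29,-25,-38,-142,107,-1]
    - [-6,-29,-25,-38,-142,107,-1]
    - [-6,-29,-25,-38,-142,107,-1]
    - [-6,-29,-25,-38,-142,107,-1]

```text
time_s: 9.1
ee_pos: [508.2, 142.3, 172.0]
ee_rot: [155.7, -25.2, 43.5]
force: [0.5, 0.3, -2.7]
gripper_width: 61.9
gripper_force: 29.8
```

```bash
python3 - <<'E'
from s2 import *
s=state(); print(s['qpos'].round(),s['force'].round(1))
for t in (45,65,80,90,100,115,120): rel(*pourP(30,90,t,50,-1,lz(t,115),30,off=(-15,0)))
E
```

```text
[ 25.   0. 124. -34.  29. 103.] [ 0.5  0.3 -2.7]
row [np.float64(-12.9), np.float64(-10.5), np.float64(-11.0), np.float64(-11.0), np.float64(6.0), np.float64(2.0)] rows>= 2.3
row [np.float64(-26.1), np.float64(-20.5), np.float64(-22.2), np.float64(-12.0), np.float64(6.0), np.float64(4.0)] rows>= 4.6
row [np.float64(-36.0), np.float64(-28.0), np.float64(-30.6), np.float64(-11.0), np.float64(3.0), np.float64(5.0)] rows>= 6.4
row [np.float64(-42.6), np.float64(-32.9), np.float64(-36.2), np.float64(-9.0), np.float64(-0.0), np.float64(6.0)] rows>= 7.6
row [np.float64(-49.2), np.float64(-37.9), np.float64(-41.9), np.float64(-7.0), np.float64(-5.0), np.float64(8.0)] rows>= 8.7
row [np.float64(-59.1), np.float64(-45.4), np.float64(-50.3), np.float64(-4.0), np.float64(-14.0), np.float64(12.0)] rows>= 10.5
row [np.float64(-62.4), np.float64(-47.9), np.float64(-53.1), np.float64(-0.0), np.float64(-16.0), np.float64(10.0)] rows>= 11.1
```

>>> carry_out:
  commands:
    - [-6.5,-5,-5.5,-6,3,1,-1]
    - [-13,-10.5,-11,-11,6,2,-1]
    - [-17,-14,-15,-11,6,2,-1]
    - [-21.5,-17,-18.5,-12,6,3,-1]
    - [-26,-20.5,-22,-12,6,4,-1]
    - [-29,-23,-25,-12,5,4,-1]
    - [-32.5,-25.5,-28,-12,4,5,-1]
    - [-36,-28,-30.5,-11,3,5,-1]
    - [-39,-30.5,-33.5,-10,2,5,-1]
    - [-42.5,-33,-36,-9,0,6,-1]
    - [-46,-35.5,-39,-8,-3,7,-1]
    - [-49,-38,-42,-7,-5,8,-1]
    - [-52,-40.5,-45,-6,-8,9,-1]
    - [-55.5,-43,-47.5,-5,-11,11,-1]
    - [-59,-45.5,-50.5,-4,-14,12,-1]
    - [-59,-45.5,-50.5,-4,-14,12,-1]
    - [-59,-45.5,-50.5,-4,-14,12,-1]
    - [-59,-45.5,-50.5,-4,-14,12,-1]

```text
time_s: 10.9
ee_pos: [502.5, 145.7, 154.7]
ee_rot: [87.9, 38.5, 32.2]
force: [-0.1, -0.1, -1.5]
gripper_width: 62.0
gripper_force: 29.8
```

```bash
python3 - <<'E'
from s2 import *
s=state(); print(s['qpos'].round(),s['force'].round(1))
a=shot('top','t3'); b=shot('side','s3')
A=cv2.resize(a[180:280,140:270],(520,400)); B=cv2.resize(b[200:310,230:330],(364,400))
o=np.zeros((400,800,3),np.uint8); o[:,:436]=A[:,:436]; o[:,436:]=B
cv2.imwrite('pics/z3.png',o[:,:,::-1])
rel(*pourP(30,90,125,50,-1,lz(125,115),30,off=(-15,0)))
E
```

```text
[ 56.  47. 114. -70.  99. 124.] [-0.1 -0.1 -1.5]
row [np.float64(-7.0), np.float64(-4.9), np.float64(-5.3), np.float64(5.0), np.float64(9.0), np.float64(-8.0)] rows>= 1.2
```

View pics/z3.png

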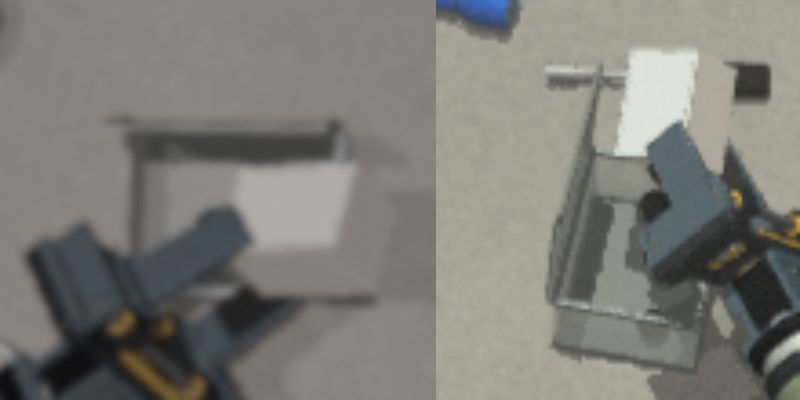

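The cup is tipped over the bin and one black foot shows under the gripper. The wrist force has fallen by about the weight of the feet. I tip a little further, shake, then return upright and look.

>>> carry_out:
  commands:
    - [-7,-5,-5,5,9,-8,-1]
    - [-7,-5,-5,5,9,-8,-1]
    - [-3,-2,-2,2,4,-4,-1]
    - [-7,-5,-5,5,9,-8,-1]
    - [-3,-2,-2,2,4,-4,-1]
    - [-7,-5,-5,5,9,-8,-1]
    - [-7,-5,-5,5,9,-8,-1]
    - [-7,-5,-5,5,9,-8,-1]

```text
time_s: 11.8
ee_pos: [505.7, 157.8, 158.2]
ee_rot: [76.0, 42.8, 24.8]
force: [-0.4, -0.4, -1.5]
gripper_width: 61.6
gripper_force: 29.9
```

```bash
python3 - <<'E'
from s2 import *
s=state(); print(s['qpos'].round(),s['force'].round(1))
for t in (100,80,60,40,25): rel(*pourP(30,90,t,50,-1,lz(t,115),30,off=(-15,0)))
E
```

```text
[ 56.  52. 113. -72. 105. 122.] [-0.4 -0.4 -1.5]
row [np.float64(16.6), np.float64(12.5), np.float64(13.7), np.float64(-7.0), np.float64(-7.0), np.float64(14.0)] rows>= 2.9
row [np.float64(29.9), np.float64(22.5), np.float64(24.8), np.float64(-12.0), np.float64(-8.0), np.float64(21.0)] rows>= 5.2
row [np.float64(43.2), np.float64(32.5), np.float64(35.9), np.float64(-14.0), np.float64(-8.0), np.float64(24.0)] rows>= 7.6
row [np.float64(56.5), np.float64(42.4), np.float64(47.1), np.float64(-15.0), np.float64(-5.0), np.float64(23.0)] rows>= 9.9
row [np.float64(66.5), np.float64(49.9), np.float64(55.4), np.float64(-15.0), np.float64(-1.0), np.float64(18.0)] rows>= 11.6
```

>>> carry_out:
  commands:
    - [8,6,7,-3,-3,7,-1]
    - [16.5,12.5,14,-7,-7,14,-1]
    - [23,17.5,19,-9,-8,18,-1]
    - [30,22.5,25,-12,-8,21,-1]
    - [36.5,27.5,30,-13,-8,23,-1]
    - [43,32.5,36,-14,-8,24,-1]
    - [50,37.5,41.5,-15,-7,24,-1]
    - [56.5,42.5,47,-15,-5,23,-1]
    - [61.5,46,51,-15,-3,21,-1]
    - [66.5,50,55.5,-15,-1,18,-1]
    - [66.5,50,55.5,-15,-1,18,-1]
    - [66.5,50,55.5,-15,-1,18,-1]
    - [66.5,50,55.5,-15,-1,18,-1]

```text
time_s: 13.1
ee_pos: [503.7, 135.0, 171.9]
ee_rot: [156.2, -25.0, 42.7]
force: [-0.5, -0.1, -1.8]
gripper_width: 61.5
gripper_force: 29.9
```

```bash
python3 - <<'E'
from s2 import *
s=state(); print(s['qpos'].round(),s['force'].round(1))
c=rel(np.array([480,-20,260.]),up(18,18,-20,50,-1)[0]); print('from mid'); rel(*grasp(6,50,-1,150),c);rel(*grasp(6,50,-1,2),c)
E
```

```text
[ 24.  -0. 124. -32.  29. 102.] [-0.5 -0.1 -1.8]
row [np.float64(5.9), np.float64(29.8), np.float64(25.1), np.float64(-74.0), np.float64(143.0), np.float64(-81.0)] rows>= 4.6
from mid
row [np.float64(-9.2), np.float64(-19.9), np.float64(7.8), np.float64(-60.0), np.float64(225.0), np.float64(28.0)] rows>= 4.7
row [np.float64(-9.2), np.float64(-19.9), np.float64(7.8), np.float64(-189.0), np.float64(225.0), np.float64(102.0)] rows>= 6.2
```

>>> carry_out:
  commands:
    - [1,4,3,-9,18,-10,-1]
    - [1.5,8,6.5,-19,37,-21,-1]
    - [2,12,10,-29,57,-32,-1]
    - [3,16,13.5,-39,77,-43,-1]
    - [4,20,17,-49,96,-54,-1]
    - [5,24,20,-59,115,-65,-1]
    - [5.5,27,23,-67,130,-74,-1]
    - [6,30,25,-74,143,-81,-1]
    - [6,30,25,-74,143,-81,-1]
    - [6,30,25,-74,143,-81,-1]
    - [6,30,25,-74,143,-81,-1]

```text
time_s: 14.2
ee_pos: [483.1, -18.1, 260.9]
ee_rot: [179.7, -60.3, 18.7]
force: [-1.1, -0.1, -1.4]
gripper_width: 61.8
gripper_force: 29.9
```

```bash
python3 - <<'E'
from s2 import *
s=state(); print(s['qpos'].round(),s['force'].round(1))
a=shot('top','t4'); b=shot('side','s4')
A=cv2.resize(a[190:280,150:300],(500,300),interpolation=cv2.INTER_CUBIC); B=cv2.resize(b[205:315,245:325],(291,400),interpolation=cv2.INTER_CUBIC)
o=np.zeros((400,800,3),np.uint8); o[:300,:500]=A; o[:,505:796]=B
cv2.imwrite('pics/z4.png',o[:,:,::-1])
rel(*grasp(6,50,-1,150));rel(*grasp(6,50,-1,2))
E
```

```text
[-37.  -9. 138.  84.  46. -27.] [-1.1 -0.1 -1.4]
row [np.float64(-9.7), np.float64(-19.8), np.float64(8.0), np.float64(-60.0), np.float64(228.0), np.float64(23.0)] rows>= 4.7
row [np.float64(-9.7), np.float64(-19.8), np.float64(8.0), np.float64(-188.0), np.float64(228.0), np.float64(97.0)] rows>= 6.2
```

View pics/z4.png

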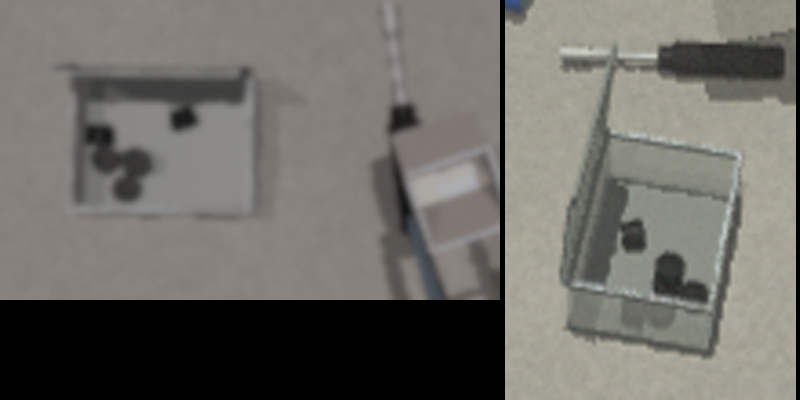

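Five feet show in the top crop, at (100,135), (105,160), (135,160), (127,190) and (183,118). I look more closely for the sixth and into the cup, with the contrast raised.

```bash
python3 - <<'E'
from s2 import *
w=shot('wrist','w5'); a=cv2.imread('pics/t4.png')[:,:,::-1]; b=cv2.imread('pics/s4.png')[:,:,::-1]
g=lambda im:np.clip(255*(im/255.)**.5,0,255).astype(np.uint8)
A=cv2.resize(a[205:258,168:220],(400,408),interpolation=cv2.INTER_CUBIC)[:300]
A=cv2.resize(a[210:258,168:232],(400,300),interpolation=cv2.INTER_CUBIC); B=cv2.resize(b[250:302,258:314],(400,371),interpolation=cv2.INTER_CUBIC)[:300]
W=cv2.resize(w,(400,300)); D=b[100:320,180:400]; D=cv2.resize(D,(400,300))
cv2.imwrite('pics/z5.png',g(np.vstack([np.hstack([A,B]),np.hstack([W,D])]))[:,:,::-1])
E
```

```text
(no output)
```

View pics/z5.png

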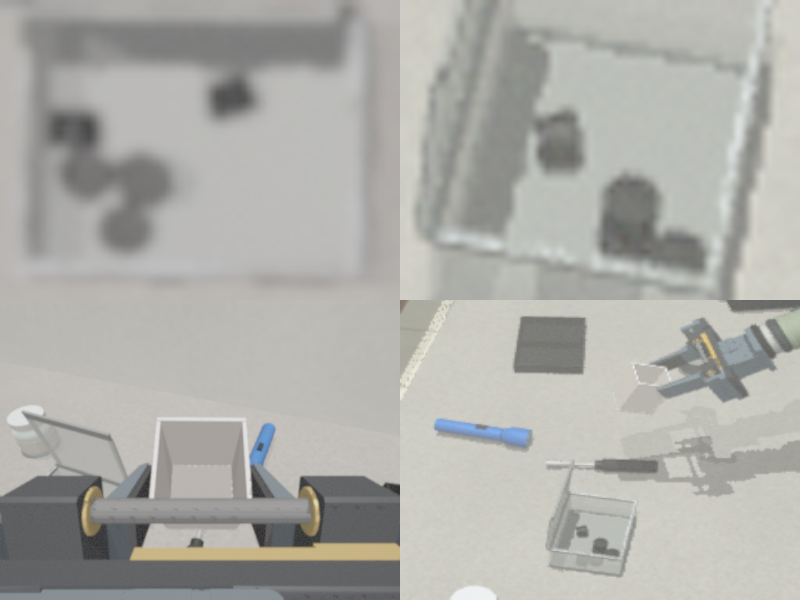

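The wrist view shows the cup empty, and no foot lies on the counter. The foot at (142,180) casts a longer shadow and may be stacked on the sixth, so I triangulate its height.

```bash
python3 - <<'E'
from s2 import *
def tri(p,q):
    o1,d1=ray('top',168+p[0]/6.25,210+p[1]/6.25);o2,d2=ray('side',258+(q[0]-400)/7.14,250+q[1]/7.14)
    s=np.linalg.lstsq(np.c_[d1,-d2],o2-o1,rcond=None)[0]; return ((o1+d1*s[0]+o2+d2*s[1])/2).round(0), np.linalg.norm(o1+d1*s[0]-o2-d2*s[1]).round(1)
print('tall',tri((142,180),(630,203))); print('low',tri((125,228),(684,245))); print('side',tri((232,98),(558,140)))
for z in (4,22,40): print(z,[ (400+(u-258)*7.14,(v-250)*7.14) for u,v in [proj('side',[*onz('top',168+142/6.25,210+180/6.25,z)[:2],z])]])
E
```

```text
tall (array([495., 234.,  34.]), np.float64(0.7))
low (array([472., 243.,  23.]), np.float64(3.5))
side (array([531., 196.,  12.]), np.float64(1.4))
4 [(np.float64(624.0167802390503), np.float64(248.55718348051903))]
22 [(np.float64(626.5012034574488), np.float64(221.41530894257832))]
40 [(np.float64(629.0291833524054), np.float64(193.797585587224))]
```

The tall spot stands about 11 mm above its neighbour, which fits a foot resting on the sixth. The force drop of 0.9 N fits six feet too. Now I put the cup back.

>>> carry_out:
  commands:
    - [-1.5,-3,1,-9,35,3,-1]
    - [-3,-6,2,-18,70,7,-1]
    - [-4.5,-9,3.5,-27,105,11,-1]
    - [-6,-12,5,-36,140,14,-1]
    - [-7.5,-15,6.5,-45,175,18,-1]
    - [-9,-18,7.5,-54,205,21,-1]
    - [-9.7,-20,8,-60,228,23,-1]
    - [-9.7,-20,8,-60,228,23,-1]
    - [-9.7,-20,8,-80,228,34,-1]
    - [-9.7,-20,8,-105,228,49,-1]
    - [-9.7,-20,8,-130,228,63,-1]
    - [-9.7,-20,8,-150,228,75,-1]
    - [-9.7,-20,8,-165,228,84,-1]
    - [-9.7,-20,8,-175,228,89,-1]
    - [-9.7,-20,8,-181,228,93,-1]
    - [-9.7,-20,8,-181,228,93,-1]
    - [-9.7,-20,8,-181,228,93,-1]

```text
time_s: 16.05
ee_pos: [547.0, -235.0, 57.0]
ee_rot: [179.7, -40.1, 6.4]
force: [0.2, 0.0, -1.3]
gripper_width: 62.1
gripper_force: 29.9
```

```bash
python3 - <<'E'
from s2 import *
s=state(); print(s['qpos'].round(),s['force'].round(1),s['ee_pos'].round(1),grasp(6,50,-1)[0])
rel(np.array([542.6,-235.5,41.9]),Ro.from_euler('xyz',[179.8,-40.6,6.3],degrees=True).as_matrix())
E
```

```text
[-42.  19. 127.  82.  29. -31.] [ 0.2  0.  -1.3] [ 547. -235.   57.] [ 544.14606069 -235.72339758   43.44515558]
row [np.float64(0.0), np.float64(0.5), np.float64(0.0), np.float64(-13.0), np.float64(0.0), np.float64(9.0)] rows>= 0.3
```

>>> carry_out:
  commands:
    - [0,0.4,0,-5,0,6,-1]
    - [0,0.4,0,-8,0,9,-1]
    - [0,0.4,0,-9.5,0,11,-1]
    - [0,0.4,0,-9.5,0,11,-1]
    - [0,0.4,0,-9.5,0,11,-1]
    - [0,0.4,0,-9.5,0,11,1]
    - [0,0.4,0,-9.5,0,11,1]
    - [0,0.4,0,-9.5,0,11,1]
    - [0,0.4,0,-9.5,0,11,1]
    - [0,0.4,0,-9.5,0,11,1]
    - [0,0.4,0,-9,0,-10,1]
    - [0,0.4,0,-9,0,-40,1]
    - [0,0.4,0,-9,0,-80,1]
    - [0,0.4,0,-9,0,-120,1]
    - [0,0.4,0,-9,0,-120,1]

```text
time_s: 17.55
ee_pos: [462.2, -246.8, 146.4]
ee_rot: [179.3, -40.6, 6.4]
force: [0.2, -0.2, 0.3]
gripper_width: 91.4
gripper_force: 0.0
```

```bash
python3 - <<'E'
from s2 import *
s=state(); print(s['qpos'].round(),s['force'].round(1),s['ee_pos'].round(1),s['time_s'])
a=shot('top','t6').astype(int); a0=cv2.imread('pics/top0.png')[:,:,::-1].astype(int)
d=((a-a0).sum(2)<-100).astype(np.uint8); n,_,st,ce=cv2.connectedComponentsWithStats(d)
for i in range(1,n):
    if st[i,4]>8: print(st[i],ce[i].round())
# flap top edge estimates: darkest row gradient along col 190..215 rows 203..218
print(a[202:222,[185,195,205,215]].sum(2))
b=shot('side','s6')
E
```

```text
[-52.   6. 127.  60.  40. -14.] [ 0.2 -0.2  0.3] [ 462.2 -246.8  146.4] 17.55
[201 221   9   8  53] [205. 225.]
[176 227  20  24 244] [185. 238.]
[ 285  249  157  159 9083] [365. 328.]
[ 350  360   79   60 2295] [393. 395.]
[ 224  363   52   57 1718] [247. 393.]
[422 364  11   7  42] [426. 367.]
[434 364   4   5  14] [435. 366.]
[262 399  41  21 607] [282. 410.]
[[402 392 400 397]
 [403 395 398 396]
 [403 395 395 393]
 [402 400 393 391]
 [406 401 393 392]
 [404 405 392 392]
 [398 399 390 390]
 [377 378 377 372]
 [357 344 364 347]
 [357 336 357 338]
 [333 323 339 330]
 [259 260 276 276]
 [203 204 219 216]
 [195 194 194 193]
 [211 191 189 189]
 [233 191 190 192]
 [252 194 191 197]
 [274 225 195 224]
 [323 308 206 295]
 [379 382 203 373]]
```

```bash
cat > push.py <<'E'
from s2 import *
def cur():
    s=state(); return s['ee_pos'],Ro.from_euler('xyz',s['ee_rot'],degrees=True).as_matrix()
def arc(ph,r=90,fl=-1):
    ph=np.radians(ph); return np.array([568-r*np.sin(ph)+4*np.cos(ph)+16,208,70+r*np.cos(ph)+4*np.sin(ph)]),tool(0,90,fl)
E
python3 - <<'E'
from push import *
for z in (180,190): print(onz('top',200,210,z).round(),onz('top',200,212,70).round())
for fl in (-1,1):
    T=tool(0,90,fl)
    W=[cur(),(np.array([440,-150,330.]),T),(np.array([645,208,330.]),T),(np.array([645,208,160.]),T)]+[arc(p,fl=fl) for p in (0,30,60,90)]
    r=follow(state()['qpos'],W,10)
    if r: print(fl,r[1],r[0][::10].round())
    if fl==-1:
        for w in W[1:4]: rel(*w)
E
```

```text
[566. 189. 180.] [568. 203.  70.]
[565. 188. 190.] [568. 203.  70.]
-1 15.739043487059455 [[-52.   6. 127.  60.  39. -14.]
 [-20.   5.  86.  -0.  89.  70.]
 [ 17.  26.  56.   0.  97. 107.]
 [ 17.  28.  76.  -0.  75. 107.]
 [ 18.  23.  85.  -0.  72. 108.]
 [ 20.  20.  91.  -0.  69. 110.]
 [ 21.  19.  98.  -0.  63. 111.]
 [ 22.  20. 104.  -0.  56. 112.]]
row [np.float64(-1.8), np.float64(-40.5), np.float64(5.8), np.float64(112.0), np.float64(-96.0), np.float64(-151.0)] rows>= 4.8
row [np.float64(-1.8), np.float64(-40.5), np.float64(5.8), np.float64(297.0), np.float64(-431.0), np.float64(5.0)] rows>= 10.5
row [np.float64(-1.8), np.float64(-40.5), np.float64(5.8), np.float64(186.0), np.float64(-432.0), np.float64(134.0)] rows>= 9.8
1 10.696064443549048 [[ -52.    6.  127.   60.   39.  -14.]
 [ -20.    5.   86.   -0.   89. -110.]
 [  17.   26.   56.    0.   97.  -73.]
 [  17.   28.   76.   -0.   75.  -73.]
 [  18.   23.   85.   -0.   72.  -72.]
 [  20.   20.   91.   -0.   69.  -70.]
 [  21.   19.   98.   -0.   63.  -69.]
 [  22.   20.  104.   -0.   56.  -68.]]
```

>>> carry_out:
  commands:
    - [0,-6,1,25,-15,-40,-1]
    - [-0.5,-13,2,50,-35,-75,-1]
    - [-1,-20,3,70,-55,-105,-1]
    - [-1,-27,4,90,-75,-130,-1]
    - [-1.5,-34,5,105,-90,-145,-1]
    - [-2,-40.5,6,112,-96,-151,-1]
    - [-2,-40.5,6,112,-96,-151,-1]
    - [-2,-40.5,6,297,-431,5,-1]
    - [-2,-40.5,6,297,-431,5,-1]
    - [-2,-40.5,6,297,-431,5,-1]
    - [-2,-40.5,6,297,-431,5,-1]
    - [-2,-40.5,6,297,-431,5,-1]
    - [-2,-40.5,6,297,-431,5,-1]
    - [-2,-40.5,6,297,-431,5,-1]
    - [-2,-40.5,6,297,-431,5,-1]
    - [-2,-40.5,6,297,-431,5,-1]
    - [-2,-40.5,6,297,-431,5,-1]
    - [-2,-40.5,6,297,-431,5,-1]
    - [-2,-40.5,6,297,-431,5,-1]
    - [-2,-40.5,6,297,-431,5,-1]

```text
time_s: 19.65
ee_pos: [644.9, 207.3, 330.5]
ee_rot: [-180.0, 0.1, -0.2]
force: [0.2, 0.5, -0.1]
gripper_width: 0.5
gripper_force: 0.0
```

```bash
python3 - <<'E'
from push import *
s=state(); print(s['ee_pos'].round(1),s['ee_rot'].round(1),s['force'].round(1))
rel(np.array([645,208,160.]),tool(0,90,-1))
for p in range(0,91,10): rel(*arc(p))
E
```

```text
[644.9 207.3 330.5] [-1.8e+02  1.0e-01 -2.0e-01] [ 0.2  0.5 -0.1]
row [np.float64(-0.0), np.float64(0.1), np.float64(-0.2), np.float64(0.0), np.float64(-1.0), np.float64(170.0)] rows>= 3.4
row [np.float64(-0.0), np.float64(0.1), np.float64(-0.2), np.float64(-57.0), np.float64(-0.0), np.float64(171.0)] rows>= 3.6
row [np.float64(-0.0), np.float64(0.1), np.float64(-0.2), np.float64(-72.0), np.float64(-0.0), np.float64(171.0)] rows>= 3.7
row [np.float64(-0.0), np.float64(0.1), np.float64(-0.2), np.float64(-88.0), np.float64(-0.0), np.float64(175.0)] rows>= 3.9
row [np.float64(-0.0), np.float64(0.1), np.float64(-0.2), np.float64(-102.0), np.float64(-0.0), np.float64(181.0)] rows>= 4.2
row [np.float64(-0.0), np.float64(0.1), np.float64(-0.2), np.float64(-115.0), np.float64(-0.0), np.float64(189.0)] rows>= 4.4
row [np.float64(-0.0), np.float64(0.1), np.float64(-0.2), np.float64(-127.0), np.float64(-0.0), np.float64(200.0)] rows>= 4.7
row [np.float64(-0.0), np.float64(0.1), np.float64(-0.2), np.float64(-137.0), np.float64(-0.0), np.float64(212.0)] rows>= 5.0
row [np.float64(-0.0), np.float64(0.1), np.float64(-0.2), np.float64(-144.0), np.float64(-0.0), np.float64(226.0)] rows>= 5.4
row [np.float64(-0.0), np.float64(0.1), np.float64(-0.2), np.float64(-149.0), np.float64(-0.0), np.float64(241.0)] rows>= 5.7
row [np.float64(-0.0), np.float64(0.1), np.float64(-0.2), np.float64(-151.0), np.float64(-0.0), np.float64(257.0)] rows>= 6.0
```

Descend behind the flap, then follow the arc slowly down to about 80°.

>>> carry_out:
  commands:
    - [0,0,0,0,0,50,-1]
    - [0,0,0,0,0,100,-1]
    - [0,0,0,0,0,150,-1]
    - [0,0,0,0,0,170,-1]
    - [0,0,0,-25,0,170,-1]
    - [0,0,0,-45,0,171,-1]
    - [0,0,0,-57,0,171,-1]
    - [0,0,0,-65,0,171,-1]
    - [0,0,0,-72,0,171,-1]
    - [0,0,0,-80,0,173,-1]
    - [0,0,0,-88,0,175,-1]
    - [0,0,0,-95,0,178,-1]
    - [0,0,0,-102,0,181,-1]
    - [0,0,0,-115,0,189,-1]
    - [0,0,0,-127,0,200,-1]
    - [0,0,0,-137,0,212,-1]
    - [0,0,0,-144,0,226,-1]
    - [0,0,0,-149,0,241,-1]
    - [0,0,0,-149,0,241,-1]

```text
time_s: 21.55
ee_pos: [493.7, 208.2, 87.7]
ee_rot: [179.9, 0.3, -0.1]
force: [0.1, -0.1, 0.5]
gripper_width: 0.6
gripper_force: 0.0
```

>>> carry_out:
  commands:
    - [0,0,0,-1,0,6,-1]
    - [0,0,0,-2,0,11,-1]
    - [0,0,0,-2,0,15,-1]
    - [0,0,0,-2,0,15,-1]

```text
time_s: 21.95
ee_pos: [493.9, 208.6, 73.6]
ee_rot: [180.0, 0.1, -0.1]
force: [-0.3, -0.1, 0.5]
gripper_width: 0.3
gripper_force: 0.0
```

>>> carry_out:
  commands:
    - [0,0,0,0,0,1.5,-1]
    - [0,0,0,0,0,3,-1]
    - [0,0,0,0,0,3,-1]

```text
time_s: 22.25
ee_pos: [494.0, 208.7, 71.1]
ee_rot: [180.0, 0.1, -0.1]
force: [-0.6, -0.4, 0.3]
gripper_width: 0.3
gripper_force: 0.0
```

```bash
python3 - <<'E'
from push import *
s=state(); print(s['ee_pos'].round(1),s['force'].round(1))
E
```

```text
[494.  208.7  71.1] [-0.6 -0.4  0.3]
```

```bash
python3 - <<'E'
from push import *
a=shot('top','t7'); b=shot('side','s7'); w=shot('wrist','w7')
A=cv2.resize(a[190:280,140:260],(400,300),interpolation=cv2.INTER_CUBIC); B=cv2.resize(b[195:315,230:350],(400,400),interpolation=cv2.INTER_CUBIC)
o=np.zeros((600,800,3),np.uint8); o[:300,:400]=A; o[:400,400:]=B; o[300:,:400]=cv2.resize(w,(400,300)); o[400:,400:]=cv2.resize(b[110:210,240:390],(400,200))
cv2.imwrite('pics/z7.png',o[:,:,::-1])
E
```

```text
(no output)
```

View pics/z7.png

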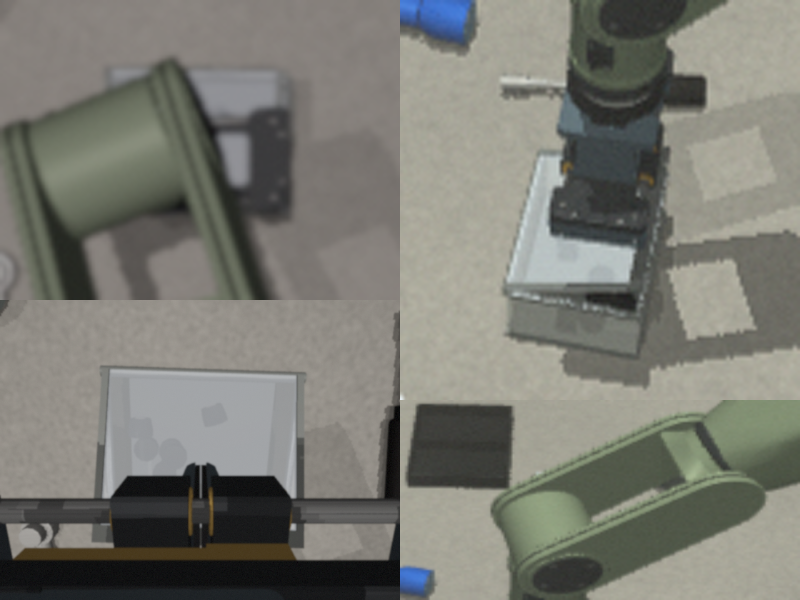

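The flap now covers the bin, but the side view suggests its front edge, at about (632,290) against the rim at (640,305), may stand a little high. I press further, watching the force.

>>> carry_out:
  commands:
    - [0,0,0,0,0,1,-1]
    - [0,0,0,0,0,2,-1]
    - [0,0,0,0,0,2,-1]

```text
time_s: 22.7
ee_pos: [493.8, 208.7, 69.0]
ee_rot: [180.0, 0.1, -0.1]
force: [0.1, -0.1, -0.4]
gripper_width: 0.8
gripper_force: 0.1
```

>>> carry_out:
  commands:
    - [0,0,0,0,0,1,-1]
    - [0,0,0,0,0,2,-1]
    - [0,0,0,0,0,2,-1]

```text
time_s: 23.0
ee_pos: [493.8, 208.7, 67.0]
ee_rot: [180.0, 0.1, -0.1]
force: [-0.0, 0.1, -0.8]
gripper_width: 0.9
gripper_force: 0.0
```

There is no contact force even at z = 67, below the rim. I check the flap's side edge numerically, by projecting the flap's expected corner for several angles and reading the edge line in the side picture.

```bash
python3 - <<'E'
from push import *
c,s_=np.cos,np.sin
for th in (0,.1,.2,.3,.4): print(th,[tuple(np.round(proj('side',[568-r*c(th),281,70+r*s_(th)]),1)) for r in (60,122)])
b=cv2.cvtColor(grab_frame('side'),cv2.COLOR_RGB2GRAY)
for u in (285,291,297,300): print(u,b[272:300,u])
E
```

```text
0 [(np.float64(283.3), np.float64(285.6)), (np.float64(305.2), np.float64(288.9))]
0.1 [(np.float64(283.3), np.float64(284.5)), (np.float64(305.2), np.float64(286.7))]
0.2 [(np.float64(283.0), np.float64(283.4)), (np.float64(304.7), np.float64(284.4))]
0.3 [(np.float64(282.5), np.float64(282.3)), (np.float64(303.8), np.float64(282.1))]
0.4 [(np.float64(281.8), np.float64(281.1)), (np.float64(302.5), np.float64(279.7))]
285 [194 190 192 190 192 190 188 176 129  99 117  73  68  98 144 148  90 103
 105 103 107 105 114 117 120 118 104  86]
291 [191 191 186 179 176 176 178 169 128  99 106  67  39  37  63 100  90  92
 105 109 116 119 118 117 120 121 118 109]
297 [193 192 192 191 192 191 192 184 149  90  90  67  42  43  39  55  86 106
  91 114 121 125 120 121 120 118 117 116]
300 [155 144 102  93  75  72  80  90  89  89  79  66  54  44  53  56  76  97
  96 109 119 117 120 117 118 116 118 119]
```

The side edge sits at row 281 against the rim at 287, so the flap is still about 0.4 rad open and the fingertips are under or through it. I withdraw slowly upward and re-measure.

>>> carry_out:
  commands:
    - [0,0,0,0,0,-5,-1]
    - [0,0,0,0,0,-10,-1]
    - [0,0,0,0,0,-15,-1]
    - [0,0,0,0,0,-20,-1]
    - [0,0,0,0,0,-20,-1]

```text
time_s: 23.55
ee_pos: [494.6, 209.0, 88.2]
ee_rot: [-180.0, -0.0, -0.1]
force: [-0.5, -0.6, -0.4]
gripper_width: 0.8
gripper_force: 0.0
```

```bash
cat >> push.py <<'E'
def edge():
    b=cv2.cvtColor(grab_frame('side'),cv2.COLOR_RGB2GRAY)
    for u in (278,285,291,297,303): print(u,b[262:294,u])
E
python3 - <<'E'
from push import *
edge()
E
```

```text
278 [116 188 192 188 183 178 177 177 179 178 178 184 192 191 192 192 190 184
 143 117 100  78 110 155 106 101 101 105 106 106 102 105]
285 [ 59 113 190 189 192 189 191 192 192 190 194 190 191 190 190 191 191 179
 129 101 118  74  69  97 143 148  90 105 105 102 104 105]
291 [ 60  65 115 192 190 190 191 191 190 191 191 191 186 177 177 176 177 167
 126  97 108  63  44  38  62 101  89  88 107 111 117 117]
297 [ 61  62  74 125 192 191 190 192 192 190 190 192 190 193 192 190 191 183
 153  90  87  66  36  38  40  53  89 107  91 113 122 123]
303 [65 62 66 67 72 80 74 77 76 75 72 75 78 75 75 77 86 80 75 77 77 78 85 88
 88 87 81 82 78 82 81 82]
```

```bash
python3 - <<'E'
from push import *
b=cv2.imread('pics/s6.png',0)
for u in (278,285,291,297): print(u,b[262:294,u])
print([tuple(np.round(proj('side',p),1)) for p in [(568,281,70),(452,281,70),(452,281,0),(494,208,67),(494,208,150)]])
d=cv2.imread('pics/s7.png',0)
for v in (222,228,234,240,246): print(v,d[v,262:320:2])
E
```

```text
278 [142 143 143 131  82  57  68  66  53  49  48  68 105 145 143 141 144 143
 145 143 142 145 158 176 110  98 111 108 105 107 103 103]
285 [141 142 140 140 143 143 142 145 142 145 143 142 141 142 142 140 140 137
 138 129 111 111 116 148 174 157  92 106 110 110 104 103]
291 [140 140 142 141 142 142 143 142 142 140 143 138 107  53  57  57  58  58
  58  48  44  47  41  48  79 130 119  92 110 111 118 123]
297 [143 142 143 142 141 142 144 142 141 143 142 144 142 144 142 140 144 142
 143 134  92  55  53  55  57  82 133 144  91 119 137 138]
[(np.float64(262.4), np.float64(282.5)), (np.float64(303.0), np.float64(288.6)), (np.float64(301.9), np.float64(300.5)), (np.float64(292.1), np.float64(265.0)), (np.float64(292.9), np.float64(249.1))]
222 [ 96  91  86  91  96  96 137  96 128  67  48  55  56  52  49  56  61  58
  53  49  48  53  42  47  60  55  51  53  51]
228 [167 165 163 164 165 164 164 164 116 113 114  65  48  47  45  43  42  42
  46  45  39  45  64 100 121 122 126 126 126]
234 [170 166 162 162 160 161 165 158  75  89 103 105  80  78  75  74  76  80
  79  77  78  76  75  60 143 147 144 143 145]
240 [161 164 166 163 162 137 134 131 124  69  51  66  67  64  67  68  70  64
  64  61  50  54  62  70  82 148 145 145 165]
246 [166 167 165 167 167 182 188 193  94  68  66  67  66  67  67  66  64  68
  64  65  52  51  46  74 123 149 150 144 163]
```

>>> carry_out:
  commands:
    - [0,0,0,0,0,-20,-1]
    - [0,0,0,0,0,-40,-1]
    - [0,0,0,0,0,-65,-1]
    - [0,0,0,0,0,-90,-1]
    - [0,0,0,0,0,-90,-1]

```text
time_s: 24.1
ee_pos: [496.1, 209.6, 180.4]
ee_rot: [-179.9, -0.3, -0.1]
force: [0.5, 0.6, -1.0]
gripper_width: 0.3
gripper_force: 0.0
```

```bash
python3 - <<'E'
from push import *
edge(); shot('side','s8'); shot('top','t8')
a=cv2.imread('pics/t8.png',0)
for v in range(206,262,3): print(v,a[v,164:240:4])
E
```

```text
278 [190 191 188 185 180 173 176 175 176 177 176 182 188 186 189 189 187 178
 142 114 100  80 108 150 110  97 106 103 106 104 105 104]
285 [189 188 189 189 188 189 187 188 191 188 186 187 189 187 188 186 188 175
 130  99 114  74  68  97 142 145  89 104 104 101 105 105]
291 [187 188 191 188 190 188 190 189 190 188 186 189 184 173 175 174 174 165
 124  98 107  64  42  42  66 102  90  88 103 110 116 118]
297 [187 189 189 188 188 188 190 188 188 190 188 188 187 188 189 191 189 182
 150  88  85  65  43  38  42  52  86 105  90 112 116 120]
303 [76 76 77 75 76 77 78 72 77 89 89 90 86 88 85 88 84 82 73 75 76 79 87 86
 87 85 84 80 76 78 77 84]
206 [132 130 131 101  71  64 120 133 134 135 130 131 129 131 130 132 129 132
 129]
209 [130 128 102  85  77  87  70 127 127 125 126 126 126 123 124 129 128 130
 130]
212 [110  86  90  84  84 105  48 129 140 141 139 139 142 145 144 118 127 129
 131]
215 [ 89  97 104  80 101 113  73  95 143 144 143 143 142 142 142 116 111 120
 131]
218 [102 107 111  97 114 105  86  41 144 146 146 145 143 142 141 116 105 118
 132]
221 [111 114 116 114 109  91 103  32 114 1
[... 419 characters left out ...]
46 141  59  59  59 104 108 117
 118]
239 [125 121 116 114 110 104 114 110  65  64 146 141  61  58  59  99 115 119
 117]
242 [116 115 111 108 104  99 114  96  94  46 142 140  59  59  58 105 115 117
 120]
245 [112 108 105  99  94  88 102  93 112  38 103 114  58  59  73 103 109 119
 121]
248 [105 101  96  89  82  73  74 107 115  46  35  47  58  57  55 102 112 119
 118]
251 [ 97  91  84  74  62  48  30 115 106  76  38  60  56  59  57 102 111 120
 118]
254 [ 86  78  66  57  52  48  51 110  92 102  39  58  58  54  56  84 116 121
 120]
257 [ 68  65  79  85  85  86  84 100 100 115  41  59  76  74  72  80 118 119
 119]
260 [ 99 103  86  85  86  87  86  90 112 114  58  52  87 117 115 116 118 118
 118]
```

The flap has not moved, so the fingertips passed through it without holding it. I press again near its free edge, slowly.

>>> carry_out:
  commands:
    - [0,0,0,-26,0,0,-1]
    - [0,0,0,-26,0,25,-1]
    - [0,0,0,-26,0,45,-1]
    - [0,0,0,-26,0,53,-1]
    - [0,0,0,-26,0,56,-1]
    - [0,0,0,-26,0,59,-1]
    - [0,0,0,-26,0,62,-1]
    - [0,0,0,-26,0,65,-1]
    - [0,0,0,-26,0,68,-1]
    - [0,0,0,-26,0,71,-1]
    - [0,0,0,-26,0,74,-1]
    - [0,0,0,-26,0,77,-1]

```text
time_s: 25.45
ee_pos: [467.9, 208.8, 100.0]
ee_rot: [180.0, 0.1, -0.1]
force: [0.6, -0.1, 0.2]
gripper_width: 0.6
gripper_force: 0.0
```

```bash
python3 - <<'E'
from push import *
s=state(); print(s['force'].round(2),s['torque'].round(3),s['gripper_width'])
edge()
b=cv2.imread('pics/s7.png',0); print('s7',b[272:294,291])
E
```

```text
[ 0.57 -0.14  0.25] [-0.052  0.153 -0.04 ] 0.6094250030719492
278 [191 189 189 189 179 176 176 176 176 175 180 186 189 190 189 191 190 180
 142 118  99  81 110 154 113 100 105 104 104 105 103 106]
285 [190 189 190 191 189 193 190 191 188 187 192 190 191 190 190 190 190 183
 153 133 114  74  69  96 147 159  88 104 107 105 103 105]
291 [164 189 189 189 188 191 191 190 191 190 189 190 185 176 177 176 175 168
 126  99 105  68  37  44  67 102  89  91 106 111 114 118]
297 [101 167 190 190 190 190 190 191 191 189 190 189 188 193 190 192 190 185
 151  90  87  65  35  35  32  51  90 110  91 112 118 122]
303 [57 64 72 76 77 77 75 73 73 74 73 77 75 73 79 89 84 82 75 79 75 80 86 90
 92 86 79 80 79 78 79 86]
s7 [191 191 186 177 178 176 176 161  97 107  81  40  42  42  65 101  89  88
 108 109 116 119]
```

At the last press the flap did follow by about half a pixel, so contact exists. I keep going down near the edge while watching the force.

>>> carry_out:
  commands:
    - [0,0,0,0,0,4,-1]
    - [0,0,0,0,0,8,-1]
    - [0,0,0,0,0,12,-1]
    - [0,0,0,0,0,16,-1]
    - [0,0,0,0,0,20,-1]
    - [0,0,0,0,0,24,-1]
    - [0,0,0,0,0,28,-1]
    - [0,0,0,0,0,28,-1]

```text
time_s: 26.3
ee_pos: [467.4, 208.7, 71.5]
ee_rot: [180.0, 0.2, -0.1]
force: [-0.4, 1.0, 1.0]
gripper_width: 0.0
gripper_force: 0.0
```

```bash
python3 - <<'E'
from push import *
s=state(); print(s['force'].round(2),s['torque'].round(3),s['gripper_width'])
edge()
E
```

```text
[-0.4   0.97  0.95] [-0.08   0.19   0.016] 0.04690219787225648
278 [191 192 190 187 183 176 177 176 177 175 179 185 191 190 191 189 189 184
 157 125  95  87 111 154 111  95 104 106 103 105 105 104]
285 [ 53  65  66  62  97 165 190 191 190 188 191 191 190 191 188 192 188 187
 169 129  98  79  70  96 148 159  89 104 103 106 103 105]
291 [ 49  52  64  63  64 100 166 190 193 189 190 190 184 177 176 176 177 176
 162  89  87  89  43  41  63  99  89  89 103 111 119 117]
297 [ 77  47  50  60  59  63  99 167 191 189 192 190 191 190 191 190 190 191
 174 108  92  89  42  39  37  52  87 106  91 114 117 121]
303 [74 74 43 51 62 64 63 67 74 78 78 75 77 75 73 77 79 89 84 82 78 82 87 87
 90 86 86 83 77 83 79 84]
```

>>> carry_out:
  commands:
    - [0,0,0,0,0,3,-1]
    - [0,0,0,0,0,6,-1]
    - [0,0,0,0,0,9,-1]
    - [0,0,0,0,0,9,-1]

```text
time_s: 26.75
ee_pos: [467.6, 208.7, 62.7]
ee_rot: [180.0, 0.1, -0.1]
force: [0.2, -0.1, -0.1]
gripper_width: 0.3
gripper_force: 0.0
```

```bash
python3 - <<'E'
from push import *
s=state(); print(s['force'].round(2),s['torque'].round(3),s['gripper_width'])
edge()
a=shot('wrist','w9')
E
```

```text
[ 0.22 -0.09 -0.09] [-0.1    0.183  0.001] 0.3371787342208384
278 [190 192 191 188 180 177 178 176 178 177 180 186 189 189 191 192 190 192
 183 148 127 126 110 155 110  98 104 106 107 106 107 104]
285 [ 59  49  56  67  64  67 100 166 191 191 191 191 192 192 190 191 192 190
 186 169 131  98  86  95 147 160  92 105 106 105 104 104]
291 [ 79  73  50  52  65  66  62 117 187 191 188 188 183 174 177 176 176 179
 177 160 106 100 115  38  64  99  90  89 108 111 118 120]
297 [ 69  74  72  46  50  64  61  63 112 189 192 192 190 191 192 192 192 191
 191 185 150  99 105  67  38  50  87 106  91 114 117 119]
303 [56 67 72 75 49 52 64 61 63 67 75 81 77 75 77 81 76 76 76 82 89 92 86 80
 89 85 82 79 78 78 79 86]
```

The flap follows the tool down, about 2 px for 9 mm. I continue in small steps until a force shows it is shut.

>>> carry_out:
  commands:
    - [0,0,0,0,0,3,-1]
    - [0,0,0,0,0,6,-1]
    - [0,0,0,0,0,9,-1]
    - [0,0,0,0,0,12,-1]
    - [0,0,0,0,0,12,-1]

```text
time_s: 27.35
ee_pos: [467.5, 208.7, 50.6]
ee_rot: [180.0, 0.1, -0.1]
force: [0.5, -0.4, -1.0]
gripper_width: 0.5
gripper_force: 0.0
```

```bash
python3 - <<'E'
from push import *
s=state(); print(s['force'].round(2),s['torque'].round(3),s['gripper_width'])
edge()
E
```

```text
[ 0.46 -0.42 -0.97] [0.01  0.173 0.057] 0.500791065348094
278 [192 193 191 190 180 175 177 178 179 176 180 185 192 190 192 192 189 189
 191 182 142 127 137 155 112 100 106 108 107 107 105 106]
285 [ 71  70  69  55  50  59  67  66  86 145 192 191 191 190 193 193 190 188
 190 189 176 141 121 118 150 162  93 106 105 104 105 106]
291 [ 71  75  75  76  70  48  58  65  64  82 146 190 185 179 178 180 179 180
 177 175 171 145  92  87  82 102  90  88 106 108 117 121]
297 [ 52  60  60  67  66  63  49  57  61  60 100 165 191 192 191 192 190 192
 192 190 180 167 127  98 106  60  87 107  91 112 118 119]
303 [51 51 56 67 69 62 48 47 58 64 61 65 76 77 79 80 76 78 75 76 81 89 90 94
 90 81 84 79 79 78 80 85]
```

>>> carry_out:
  commands:
    - [0,0,0,0,0,3,-1]
    - [0,0,0,0,0,6,-1]
    - [0,0,0,0,0,9,-1]
    - [0,0,0,0,0,9,-1]

```text
time_s: 27.8
ee_pos: [467.5, 208.6, 41.7]
ee_rot: [180.0, 0.1, -0.1]
force: [0.1, 1.0, 0.8]
gripper_width: 0.5
gripper_force: 0.0
```

```bash
python3 - <<'E'
from push import *
s=state(); print(s['force'].round(2),s['torque'].round(3),s['gripper_width'])
edge()
E
```

```text
[0.07 0.97 0.75] [-0.064  0.217  0.028] 0.47257878093437294
278 [191 192 189 188 181 176 177 179 178 178 180 186 191 191 191 193 193 191
 192 188 173 136 117 135 110 101 108 109 109 103 104 109]
285 [ 94  90  68  67  63  53  52  62  65  63 100 167 192 191 190 191 191 191
 191 190 188 176 145 140 155 159  88 106 105 105 105 104]
291 [ 70  69  69  68  74  84  67  50  59  64  63 102 161 179 176 178 177 176
 178 176 178 177 161  99 112 117  89  90 106 109 116 119]
297 [ 55  54  58  66  61  67  61  49  51  60  63  65 101 170 190 192 190 192
 190 192 184 176 179 161  99 108 110 107  91 113 119 119]
303 [53 47 52 51 52 69 70 64 48 51 63 61 65 64 78 81 80 76 78 77 79 79 83 92
 90 92 89 78 77 81 80 84]
```

>>> carry_out:
  commands:
    - [0,0,0,0,0,2,-1]
    - [0,0,0,0,0,4,-1]
    - [0,0,0,0,0,4,-1]

```text
time_s: 28.15
ee_pos: [468.1, 208.9, 39.0]
ee_rot: [-180.0, 0.1, -0.1]
force: [-2.7, -0.7, 6.3]
gripper_width: 0.4
gripper_force: 3.1
```

>>> carry_out:
  commands:
    - [0,0,0,0,0,2,-1]
    - [0,0,0,0,0,3,-1]
    - [0,0,0,0,0,3,-1]

```text
time_s: 28.45
ee_pos: [468.1, 209.0, 38.6]
ee_rot: [-180.0, -0.0, -0.1]
force: [-7.6, -3.0, 25.4]
gripper_width: 0.5
gripper_force: 12.4
```

```bash
python3 - <<'E'
from push import *
s=state(); print(s['force'].round(2),s['torque'].round(3),s['gripper_width'])
edge()
E
```

```text
[-7.63 -3.02 25.38] [-0.528  1.379 -0.023] 0.48771895678872934
278 [191 190 190 190 179 177 181 178 179 177 180 185 190 190 193 191 189 191
 191 192 183 145 138 124 110 100 107 106 106 107 105 107]
285 [ 88  87  69  71  71  62  51  53  68  65  63 115 190 192 190 194 191 191
 192 191 187 181 152 125 138 162  91 104 105 105 105 105]
291 [ 73  72  70  74  67  90  77  51  54  62  64  63 107 178 178 179 177 176
 178 177 176 178 164 111  96 105  93  89 105 112 118 117]
297 [ 52  53  60  70  67  66  71  72  48  52  64  66  72 129 190 193 192 192
 190 192 184 176 176 166 114 102 124 114  92 111 117 117]
303 [49 48 52 54 50 57 69 70 74 47 49 63 62 63 70 78 77 76 76 79 74 78 82 93
 90 92 89 86 79 79 78 81]
```

There is a firm stop at 25 N. I back off, move clear, and measure whether the flap is shut.

>>> carry_out:
  commands:
    - [0,0,0,0,0,-8,-1]
    - [0,0,0,0,0,-30,-1]
    - [0,0,0,0,0,-70,-1]
    - [0,0,0,0,0,-120,-1]
    - [0,0,0,0,0,-170,-1]
    - [0,0,0,0,0,-220,-1]
    - [0,0,0,0,-50,-260,-1]
    - [0,0,0,0,-100,-260,-1]
    - [0,0,0,0,-150,-260,-1]
    - [0,0,0,0,-200,-260,-1]
    - [0,0,0,0,-200,-260,-1]

```text
time_s: 29.6
ee_pos: [467.9, 413.4, 293.6]
ee_rot: [-179.9, 0.2, 0.1]
force: [-0.6, -0.9, -0.9]
gripper_width: 0.4
gripper_force: 0.0
```

```bash
python3 - <<'E'
from push import *
s=state(); print(s['force'].round(2),s['ee_pos'].round(),s['time_s'])
a=shot('side','s10'); t=shot('top','t10'); b=cv2.cvtColor(a,cv2.COLOR_RGB2GRAY); tt=cv2.cvtColor(t,cv2.COLOR_RGB2GRAY)
s6=cv2.imread('pics/s6.png',0)
print('side now'); 
for v in range(280,294): print(v,b[v,286:312])
print('top cols, rows 246..260');
for u in (180,195,210,220): print(u,tt[246:262,u], cv2.imread('pics/top0.png',0)[246:262,u])
for th in (0,.08,.2): print(th,[tuple(np.round(proj(n,[568-122*np.cos(th),y,74+122*np.sin(th)]),1)) for n,y in (('side',281),('side',135),('top',208))])
E
```

```text
[-0.56 -0.86 -0.89] [468. 413. 294.] 29.6
side now
280 [ 75  72  71  71  73  68  68  67  59  56  51  51  49  51  50  52  46  47
  48  48  51  66  76 118 153 149]
281 [ 67  70  71  75  72  72  72  67  67  65  47  48  48  47  52  50  49  50
  50  50  50  47  67 142 151 152]
282 [ 70  70  68  71  70  72  73  66  65  52  55  49  50  48  48  46  51  45
  47  46  50  48  58  99 153 153]
283 [ 71  72  71  70  69  72  70  70  50  51  51  50  54  50  49  51  52  50
  46  45  51  46  51  90 154 152]
284 [ 69  71  70  69  72  69  73  68  55  48  46  50  47  51  51  49  48  46
  50  47  52  50  57 105 153 152]
285 [ 69  74  68  72  69  69  70  70  66  56  45  49  50  46  48  54  48  51
  52  50  50  53  63 109 149 152]
286 [ 71  72  72  71  71  72  69  71  71  69  56  51  44  49  47  48  51  64
  64  51  52  58  71 126 149 149]
287 [ 66  73  71  71  72  73  70  70  69  71  70  59  43  52  49  51  60  69
  76  70  70  69  72 132 151 152]
288 [ 75  75  72  72  69  72  73  71  69  69  66  94  56  49  54  56  56  69
  70  70  68  70  75 154 151 150]
289 [ 77  66  67  68  72  76  74  74  68  70  71 1
[... 746 characters left out ...]
1 131 133 135 138 130 112 109 124 129 128 127 127 127]
210 [145 146 146 146 145 144 140 138 137 130 117 112 123 128 124 120] [133 133 133 133 132 130 126 117 104 106 120 127 128 127 126 126]
220 [146 145 146 145 145 142 139 138 137 134 123 118 128 135 136 136] [134 134 133 133 132 130 126 122 110 107 120 128 131 131 131 131]
0 [(np.float64(305.2), np.float64(288.2)), (np.float64(311.6), np.float64(245.5)), (np.float64(198.4), np.float64(256.6))]
0.08 [(np.float64(305.3), np.float64(286.4)), (np.float64(311.7), np.float64(243.6)), (np.float64(198.0), np.float64(256.6))]
0.2 [(np.float64(304.8), np.float64(283.7)), (np.float64(311.3), np.float64(240.7)), (np.float64(197.3), np.float64(255.9))]
```

The top view puts the flap's front edge at row 257, where the shut flap should be. The arm hides the side view, so I move it away and measure there too.

>>> carry_out:
  commands:
    - [0,0,0,-30,450,-60,-1]
    - [0,0,0,-30,450,-60,-1]
    - [0,0,0,-30,450,-60,-1]
    - [0,0,0,-30,450,-60,-1]
    - [0,0,0,-30,450,-60,-1]
    - [0,0,0,-30,450,-60,-1]
    - [0,0,0,-30,450,-60,-1]
    - [0,0,0,-30,450,-60,-1]
    - [0,0,0,-30,450,-60,-1]
    - [0,0,0,-30,450,-60,-1]
    - [0,0,0,-30,450,-60,-1]
    - [0,0,0,-30,450,-60,-1]

```text
time_s: 30.9
ee_pos: [437.0, -40.8, 355.1]
ee_rot: [-180.0, 0.1, -0.2]
force: [0.3, 0.6, 1.6]
gripper_width: 0.6
gripper_force: 0.0
```

```bash
python3 - <<'E'
from push import *
s=state(); print(s['force'].round(2),s['ee_pos'].round(),s['time_s'])
a=shot('side','s11'); t=shot('top','t11'); b=cv2.cvtColor(a,cv2.COLOR_RGB2GRAY); s6=cv2.imread('pics/s6.png',0)
for u in (278,285,291,297,303): print(u,b[276:294,u],s6[276:294,u])
for v in range(276,292,2): print(v,b[v,290:312])
for n in ('jar',): pass
t0=cv2.imread('pics/top0.png').astype(int); d=(abs(t[:,:,::-1].astype(int)-t0).sum(2)>90).astype(np.uint8)
n,_,st,ce=cv2.connectedComponentsWithStats(d)
print([(st[i].tolist()) for i in range(1,n) if st[i,4]>12])
E
```

```text
[0.29 0.58 1.6 ] [437. -41. 355.] 30.9
278 [180 183 181 181 182 181 163 136 131 122 106  95 101 105 100  98  99 103] [143 141 144 143 145 143 142 145 158 176 110  98 111 108 105 107 103 103]
285 [183 181 182 183 179 180 176 172 143 128 147 154  89  99  99 101 100 100] [142 140 140 137 138 129 111 111 116 148 174 157  92 106 110 110 104 103]
291 [169 167 168 169 168 167 169 169 162 141 121 109 117  88 101 104 114 114] [ 57  57  58  58  58  48  44  47  41  48  79 130 119  92 110 111 118 123]
297 [184 180 182 181 182 180 175 170 167 163 145 131 123 139  90 105 115 113] [142 140 144 142 143 134  92  55  53  55  57  82 133 144  91 119 137 138]
303 [137 136 137 140 139 140 138 138 136 139 139 138 129 101  73  76  74  81] [163 179 190 183 166 154 139 113 113 101  91  85  81  80  79  80  81  92]
276 [169 169 169 172 180 181 183 184 180 180 181 182 169 137 138 139 134  99
  87  97 157 157]
278 [165 168 169 169 178 180 179 182 183 184 180 180 159 137 139 135 122  89
  86  97 160 161]
280 [169 168 167 170 180 181 181 182 183 181 181 176 139 139 140 134  92  84
  90 121 160 156]
282 [169 169 169 172 180 173 172 175 175 180 181 165 139 138 139 132  84  86
 100 160 162 160]
284 [162 162 164 168 167 167 169 167 165 169 170 146 139 136 137 114  87 100
 164 163 160 162]
286 [127 121 135 138 130 141 142 145 150 155 144 139 139 139 135  97  89  98
 158 156 155 157]
288 [126 117 139 144 110 117 136 123 146 110 110 129 128 129 113  86  88 104
 161 161 162 162]
290 [100 101 113 113 104  92  88  90  89  96 119 127  95  73  84  87  89 128
 161 157 156 162]
[[171, 210, 54, 41, 670], [350, 211, 16, 22, 270], [276, 237, 79, 183, 4007], [274, 243, 6, 17, 74], [218, 245, 58, 175, 3593], [277, 289, 2, 19, 19], [269, 337, 6, 39, 58], [0, 360, 213, 60, 7236], [275, 377, 6, 5, 21], [264, 384, 46, 36, 526], [277, 386, 26, 12, 207], [263, 404, 6, 10, 39], [0, 415, 6, 5, 26], [274, 418, 16, 2, 27]]
```

The side edge now runs parallel to the rim from (278,284) to (303,288), and the lip ends at column 305, where the shut flap should be. The cup's outline is unchanged from the start, with only its contents gone, and nothing else has moved. I hand the job in.

```bash
python3 -c "
from workcell import workorder
print(workorder.job_done())"
```

```text
the job is handed in; nothing more can be done
None
```

I handed the job in with the feet poured into the organizer, the flap shut and the empty cup standing back at its starting spot. I could pick out only five feet in the bin; the sixth is inferred from the empty cup, the clear counter and the drop in weight.

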